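# Load the carton rack and lock its fence

### The job

Flip the red-knobbed cam lever up and over to free the rack's fence, slide the fence open, and stand the tan and the red carton upright in the rack side by side, their broad faces towards the end stop and the fence. With the lever still free, slide the fence up until both cartons are held snugly against the end stop, then flip the lever fully down to lock it and let go of everything. Leave all the other things where they stand.

Things in the scene. Friction and masses are not known exactly. Their poses are not given: they have to be found in the camera images.
- carton_rack: Pale wooden carton rack, fixed to the worktop; base plate 90 (its x) x 270 (its y) x 8 mm. Origin: centre of the underside; z up, y along the rack from the end stop towards the slide grip; at yaw 0 its front (-x) faces the robot. Cartons stand on the plate, 8 mm above the origin, between two low aluminium rails along the long sides (76 mm apart inside, tops at 16 mm).
- end_stop (a point): Foot of the fixed end stop, in the middle of its inner face: rack x = 0, y = -119 mm, 8 mm above the underside. The stop is an upright plate across the rack's -y end, 76 wide, 12 thick, its top 76 mm above the rack's underside. The carton bay lies between it and the fence, its long sides open above the rails.
- fence_face (a point): Foot of the sliding fence, in the middle of the face that looks to the end stop, 8 mm above the rack's underside. The fence is an upright plate like the stop, 74 wide, 10 thick, top at 75 mm, on a grey carriage that reaches 115 mm from this face in the rack's +y.
- fence (a joint): Slide of the fence along the rack's y: the clear gap in m between the end stop's inner face and the fence's face, 0 to 0.135; grows as the bay opens. About 2 N moves it when the cam lever is free; some 30 N are held when the lever is locked.
- slide_grip (a point): Black upright post on the carriage by which the fence is slid: 24 (rack x) x 18 (rack y) mm, its top 86 mm above the rack's underside. This point is on its centre line, 70 mm above the underside and 100 mm beyond the fence's face (rack +y).
- cam_lever (a joint): Cam lever with a red barrel knob, on the carriage; rad. 0 = locked: it points to the rack's front (-x), rising 0.21 rad above level. 2.0 = fully free: swung up and over to the rear, 2.21 rad from level at the front. The cam lets go above about 1.2 and grips progressively below. It stays where it is left; 1 to 3 N at the knob turn it.
- lever_hinge (a point): Point on the cam lever's hinge axis, which runs along the rack's y: rack x = +10 mm, 50 mm above the underside, 26 mm beyond the fence's face (rack +y), in the plane in which the knob swings. It moves with the fence.
- lever_knob (a point): Centre of the cam lever's red barrel knob, 20 mm diameter, 30 mm long along the rack's y, 85 mm from the hinge axis. It swings in the rack's x-z plane through the hinge point. Locked it stands in front of the rack, 68 mm above the underside; free, over its rear edge, 118 mm up.
- tan_carton_centre (a point): Centre (half-way up, 40 mm above its foot) of the tan carton, 50 (its x) x 31 (its y) x 80 mm, standing on the worktop, 30 to 75 g. It goes into the rack.
- red_carton_centre (a point): Centre (half-way up, 39 mm above its foot) of the red carton, 56 (its x) x 19 (its y) x 78 mm, standing on the worktop, 30 to 75 g. It goes into the rack.
- green_carton_centre (a point): Pale green carton, 62 x 21 x 82 mm, standing; this point is its centre. To be left alone.
- white_carton_centre (a point): Large white carton, 60 x 35 x 86 mm, standing; this point is its centre. To be left alone.
- bowl: Rice bowl, white with a green band, 115 mm across, 52 high; origin under its centre. To be left alone.
- timer: White kitchen timer, 68 mm across, 58 high; origin under its centre. To be left alone.
- honey: Honey jar, glass with a white lid, 64 mm across, 97 high; origin under its centre. To be left alone.
- red_peeler: Peeler with a red handle, 170 x 25 x 18 mm, lying along its own x; origin under its centre. To be left alone.
- tan_carton: The tan carton itself; origin under its centre, axes as given for its centre point.
- red_carton: The red carton itself; origin under its centre, axes as given for its centre point.
Not all that is in view belongs to the job. Several things look just like the red_carton: the one meant starts farthest to the robot's left.

How it is judged:
By the outcome, as a careful person would: the job done as asked, in the order asked, and still so for the second after the job is handed in, with the robot touching nothing.
It also fails if it takes over 72 s, if anything falls off the work surface, if the arm or the gripper's body presses on something with over 40 N, if the wrist force passes 120 N, or if a joint passes its speed limit or range.

### The arm

A 6-joint arm with a two-finger parallel gripper is mounted at the origin on a cart in front of the work surface, level with it; the furniture and walls round the work are solid. World frame = base frame: x ahead of the robot, y to its left, z up, the work surface at z = 0. Lengths are in m, angles in rad, forces in N, time in s.
With the tool pointing down it reaches from about 0.275 to 0.725 m from the base axis. Payload 15.9 kg.
Tool frame: the origin (TCP) lies between the finger pads; the fingertips stand 8 mm ahead of it and the grasp point (between the pads) lies 11 mm behind it; y points along the fingers, x is the direction in which the jaws open and shut, and the axes are right-handed (so a half turn about y gives the same grasp; the last joint's range is limited). The gripper opens to 85 mm and grips with 20 to 120 N. Pads are 22 mm wide; open, the fingers measure 114 mm over their backs; the gripper's body (76 mm by 85 mm) begins 54 mm behind the grasp point. The pads swing forward as they close: fully open they stand 13 mm farther back than shut.
Start: joints at [1.155, 0.213, -0.034, 1.323, 0, 1.571], TCP at [0.202, 0.457, 0.239] pointing down, gripper open.
Joint ranges: [-2.98, 2.98], [-0.74, 1.72], [-1.14, 1.35], [-2.1, 2.04], [-1.57, 1.44], [-3.14, 3.14]. Speed limits (rad/s): [1.89, 1.89, 2.39, 2.57, 3.14, 3.14].

### API

Orientations are given as a rotation vector (axis times angle).
In Python, from bench import status, eyes, ticket gives the robot as it stands.
- The arm moves only by the tool apply_moves, never from a script. Its argument "targets" is a list of rows, each an object of numbers: "jaw": the closure, from 0 (fully open) to 1 (shut); "tx", "ty", "tz": the shift along the tool's x, y, z in m; "wx", "wy", "wz": the turn, a rotation vector about the tool's x, y, z in rad. In form: [{"jaw": .., "tx": .., "ty": .., "tz": .., "wx": .., "wy": .., "wz": ..}, ...]. A call has 1 to 20 rows; each row shifts and turns the pose as measured when the row begins, along the tool's axes as they then stand; what a row does not reach is not made up. A row lasts 1/12 s, in which the tool goes at most 41.7 mm and 7.16 degrees, less where a joint would pass 70% of its speed; a pose out of reach is approached as far as the arm can. A call with a gripper value outside its range is refused whole. The fingers move at their own pace and stop on an object; the grip force is fixed at half the most. Time passes only in rows, so rows that do not move let the fingers close. It gives the time, the measured TCP pose, the force and the opening at its end, in the units of the state.
- status.read_state(): the state, without advancing time (a new reading comes with each control period).
- eyes.get_image(name): name is "scene" or "top"; returns (picture, depth): 384x512x3 uint8, red, green, blue; 384x512 float32, m along the optical axis (not along the pixel's ray), 0 where there is no reading.
- eyes.camera_info(name): a dict with "camera_matrix" (3x3 intrinsics, pixels), "origin" and "attitude" of the camera in the world. Camera axes: x right, y up, looking along -z (the intrinsics and any distortion apply to the point x, -y, -z); pixel columns grow to the right and rows downward; lengths in m; the calibration is good to about 2 mm. A picture is of the moment at which its call begins. camera_info takes no time and is no camera call.
- ticket.close_job(): hands the job in, once; it reports no verdict.
The state is a dict: "time_s": time; "joints": joint angles; "qd": joint speeds; "tau": joint torques, N m; "tool_pos": TCP position; "tcp_rot": TCP orientation; "wrist_force": force on the tool from outside, world axes, zero at the start; "moment": the same for the moment, N m; "grip_width": finger opening in m.
Only numpy, scipy, OpenCV 4.12 (cv2) and the standard library are available. Lean on these libraries where they do the work, as an engineer would, in place of code of your own. Each camera call takes 0.05 s, during which the arm holds its last target.

## Working session

There is one attempt and no reset: what is moved stays moved. The work goes in short steps, Python scripts to look and compute and a tool call to move; the robot and the scene stay as the last step left them, time stands still between calls to the robot, and variables do not carry over. Pictures are saved under pics/ and viewed, and the job is handed in when it is done.

Besides the shell and the picture viewer there is one more tool, called after "Emit:" as name(argument=value, ...), one argument or row to a line, values as JSON. apply_moves: Moves the arm, as the interface text tells. Its arguments: {"type":"object","properties":{"targets":{"type":"array"}},"required":["targets"]}

```bash
mkdir -p pics; ls; python3 - <<'E'
from bench import status, eyes
import cv2, numpy as np
print(status.read_state())
for n in("scene","top"):
    p,d=eyes.get_image(n); cv2.imwrite(f"pics/{n}0.png",p[:,:,::-1]); np.savez(f"{n}0.npz",p=p,d=d)
    print(eyes.camera_info(n))
E
```

```text
pics
{'time_s': 0.0, 'joints': array([ 1.15500863e+00,  2.13325703e-01, -3.50405953e-02,  1.32348448e+00,
        7.28903410e-06,  1.57084299e+00]), 'qd': array([ 4.50275096e-04, -1.32804349e-03,  7.74236810e-05,  4.07572549e-04,
        4.98028163e-04, -2.01831876e-03]), 'tau': array([ 3.99817567e-03, -6.86161423e+01,  4.87122989e+01,  1.74026523e-02,
        4.44903590e-04, -1.41310281e-05]), 'tool_pos': array([0.20182538, 0.45711049, 0.23883871]), 'tcp_rot': array([-1.37828263, -0.89701841,  0.89847775]), 'wrist_force': array([ 0.38988347, -0.60430638,  0.5857724 ]), 'moment': array([-0.03361408,  0.02647994,  0.01269222]), 'grip_width': 0.08533699691860536}
{'camera_matrix': array([[430.5540321 ,   0.        , 258.35733614],
       [  0.        , 430.5540321 , 198.13035638],
       [  0.        ,   0.        ,   1.        ]]), 'origin': array([-0.37549827,  0.1721188 ,  1.32707944]), 'attitude': array([ 0.44312702, -0.55319603, -1.70123961])}
{'camera_matrix': array([[439.48155385,   0.        , 262.73611006],
       [  0.        , 439.48155385, 197.82814235],
       [  0.        ,   0.        ,   1.        ]]), 'origin': array([ 4.39954520e-01, -3.92295228e-04,  1.55502907e+00]), 'attitude': array([ 0.03510827, -0.03018845, -1.54784813])}
```

View pics/scene0.png

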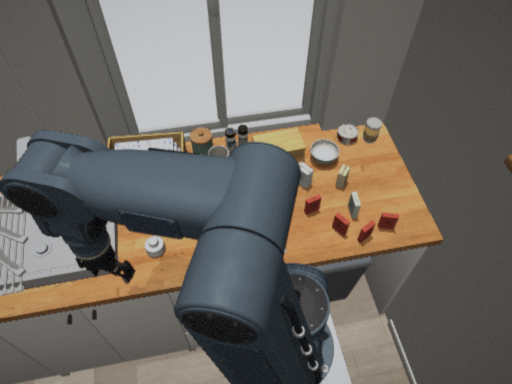

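View pics/top0.png

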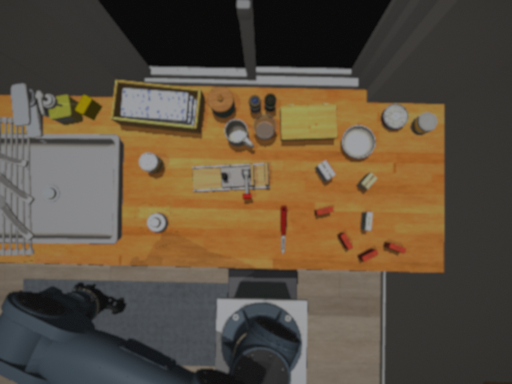

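```bash
python3 - <<'E'
import cv2, numpy as np
p=np.load("top0.npz")["p"][:,:,::-1]
cv2.imwrite("pics/c1.png",cv2.resize(p[155:210,185:275],None,fx=8,fy=8,interpolation=cv2.INTER_CUBIC))
cv2.imwrite("pics/c2.png",cv2.resize(p[155:265,300:410],None,fx=5,fy=5,interpolation=cv2.INTER_CUBIC))
q=np.load("scene0.npz")["p"][:,:,::-1]
cv2.imwrite("pics/c3.png",cv2.resize(q[150:250,290:410],None,fx=6,fy=6,interpolation=cv2.INTER_CUBIC))
E
```

```text
(no output)
```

View pics/c1.png

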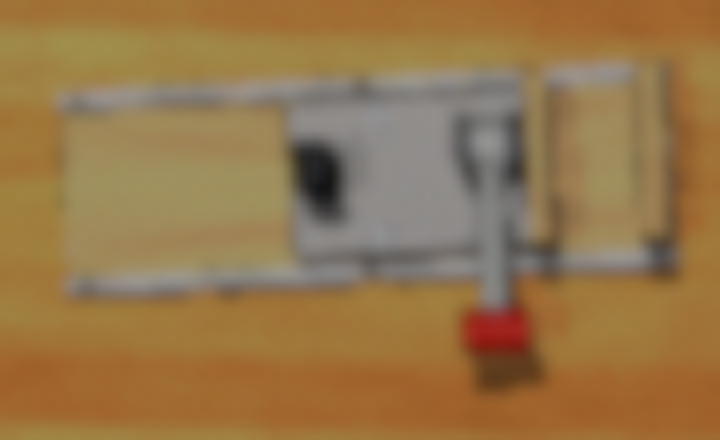

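View pics/c2.png

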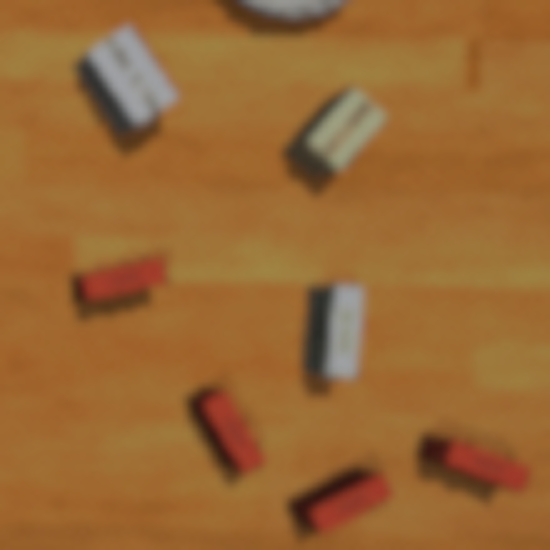

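View pics/c3.png

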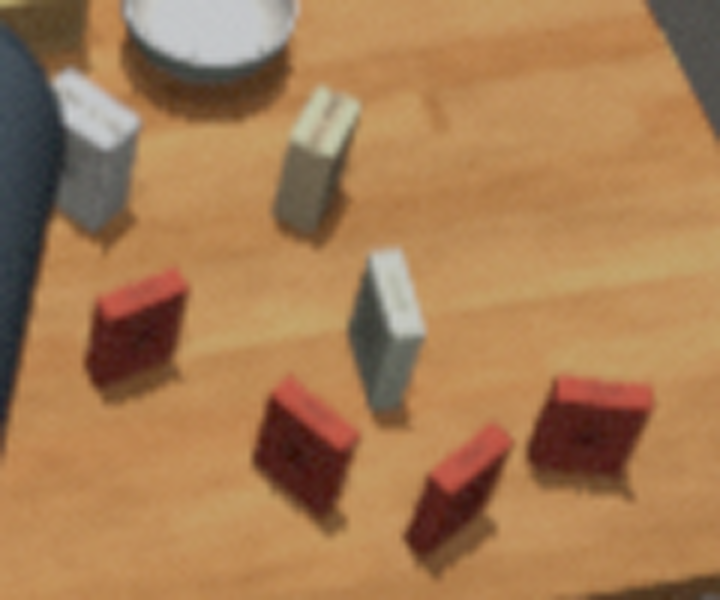

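```bash
cat > h.py <<'E'
import numpy as np, cv2
from scipy.spatial.transform import Rotation as R
from bench import status, eyes
def cam(n):
    c=eyes.camera_info(n); return c["camera_matrix"],np.array(c["origin"]),R.from_rotvec(c["attitude"]).as_matrix()
def ray(n,uv):
    K,o,A=cam(n); uv=np.atleast_2d(uv).astype(float)
    d=np.c_[(uv[:,0]-K[0,2])/K[0,0],-(uv[:,1]-K[1,2])/K[1,1],-np.ones(len(uv))]
    return o,d@A.T
def onz(n,uv,z):
    o,d=ray(n,uv); return o+d*((z-o[2])/d[:,2])[:,None]
def proj(n,X):
    K,o,A=cam(n); c=(np.atleast_2d(X)-o)@A
    return np.c_[K[0,2]+K[0,0]*c[:,0]/-c[:,2],K[1,2]-K[1,1]*c[:,1]/-c[:,2]]
def cloud(n,d):
    v,u=np.indices(d.shape); uv=np.c_[u.ravel(),v.ravel()]
    o,r=ray(n,uv); return (o+r*d.ravel()[:,None]).reshape(d.shape+(3,))
def snap(n,tag):
    p,d=eyes.get_image(n); np.savez(tag+".npz",p=p,d=d); return p,d
def crop(p,x0,y0,x1,y1,f,name):
    cv2.imwrite("pics/"+name,cv2.resize(np.ascontiguousarray(p[y0:y1,x0:x1,::-1]),None,fx=f,fy=f,interpolation=cv2.INTER_CUBIC))
def topfit(n,d,uv,zt,r=14):
    P=cloud(n,d); u,v=uv
    S=P[v-r:v+r+1,u-r:u+r+1]; m=(abs(S[...,2]-zt)<0.012)
    nlab,lab,st,ce=cv2.connectedComponentsWithStats(m.astype(np.uint8))
    k=1+np.argmax(st[1:,4]); yy,xx=np.where(lab==k)
    W=onz(n,np.c_[xx+u-r,yy+v-r],zt)[:,:2]; c=W.mean(0)
    w,V=np.linalg.eigh(np.cov((W-c).T)); a=V[:,1]
    return c,np.arctan2(a[1],a[0]),np.sqrt(12*w[::-1]),len(W),S[lab==k][:,2].mean()
E
python3 - <<'E'
from h import *
d=np.load("top0.npz")["d"]
for nm,uv,z in [("tan",(368,181),.08),("red",(323,211),.078),("red2",(345,241),.078),("green",(367,221),.082),("white",(326,171),.086)]:
    c,a,s,N,zm=topfit("top",d,uv,z); print(nm,c.round(4),np.degrees(a).round(1),s.round(4),N,zm.round(4))
P=cloud("top",d)
print((P[170:200:3,190:272:3,2]*1000).round().astype(int))
f=lambda X,Y:((X+.5)/8-.5+185,(Y+.5)/8-.5+155)
# rack: stop top z .076, fence top .075, knob
for nm,XY,z in [("stopTopUp",(655,66),.076),("stopTopLow",(655,240),.076),("fenceUp",(537,72),.075),("fenceLow",(540,245),.075),("knob",(496,330),.078),("grip",(305,160),.086),("railUL",(65,100),.016),("railUR",(635,75),.016),("railLL",(75,287),.016),("railLR",(670,265),.016)]:
    print(nm,onz("top",[f(*XY)],z)[0].round(4))
E
```

```text
tan [ 0.5693 -0.3488] 139.0 [0.0515 0.0313] 144 0.0801
red [ 0.4652 -0.2023] 103.7 [0.0569 0.0187] 93 0.0784
red2 [ 0.3639 -0.277 ] -148.8 [0.0567 0.02  ] 101 0.0781
green [ 0.4337 -0.3488] 174.5 [0.0604 0.0225] 121 0.0827
white [ 0.6014 -0.2035] -144.7 [0.0599 0.0366] 191 0.0866
[[   7   11    9   10   12   13    2   10   11   12    9   26   27   25
    27   26   30   31   57   67   70   37    8    3    7   75   13   -1]
 [  -1   10   15    5    7    1   13    6    4    9    5   86   69   25
    27   26   24   55   64   57   73 1555    5    6   11   75   10    0]
 [  -5   10    4 1555    8   13   11    8    2    8   13   89   80   20
    29   26   28   27   50   64   31   76   10    7    7   72   70    2]
 [  10    8    9    8   10    3    9   16    3    4   10   63   49   23
    26   22   28   34   28   64   24   71   12   11    8   88   64    1]
 [   1    6    4    9    8   15    8   10   11   13   10   27   27   26
    26   34   28   28   23   64   24   70   11    7    8   75   72    7]
 [  -4   12    3   17    8   11    8    9    8   11    8   19   22   24
    29   28   27   26 
[... 246 characters left out ...]
3    2    3    3   -3
    -2   -1    1    3   -2   77   -3   -2    1   -1   -2   -5   -2   -1]
 [  -2    2    4    2    3   -6    2    6    0    0    1   -1    4    0
     4    1    2   -1   76   72   86    4    1    3   -3   -7   -1    0]
 [   1   -1    0    0   -2    1    4    2   -2    2    0    9    1   -3
    -8    0    3   -1   82   73   81    3    5   -2    0   -1    1    5]]
stopTopUp [ 0.6203 -0.0049  0.076 ]
stopTopLow [ 0.5467 -0.0065  0.076 ]
fenceUp [0.6168 0.045  0.075 ]
fenceLow [0.5435 0.0419 0.075 ]
knob [0.5071 0.0595 0.078 ]
grip [0.5762 0.141  0.086 ]
railUL [0.6068 0.2539 0.016 ]
railUR [0.6234 0.0037 0.016 ]
railLL [0.5246 0.2471 0.016 ]
railLR [ 0.5401 -0.0136  0.016 ]
```

```bash
python3 - <<'E'
from h import *
z=np.load("top0.npz");d=z["d"];p=z["p"]
P=cloud("top",d)
S=P[150:215,180:280]
for nm,x0,x1,zt in [("stop",260,272,.076),("fence",249,256,.075)]:
    vs,us=np.where(abs(P[155:195,x0:x1,2]-zt)<.012); W=onz("top",np.c_[us+x0,vs+155],zt)[:,:2]
    c=W.mean(0); w,V=np.linalg.eigh(np.cov((W-c).T)); a=V[:,1]*np.sign(V[0,1]); print(nm,c,np.degrees(np.arctan2(a[1],a[0])),np.sqrt(12*w),len(W))
# overlay
def box(x0,x1,y0,y1,z): return np.array([[x0,y0,z],[x1,y0,z],[x1,y1,z],[x0,y1,z]])
def ov(rx,ry,yaw,gap,name):
    F=8;x0,y0=185,155
    img=cv2.resize(np.ascontiguousarray(p[155:210,185:275,::-1]),None,fx=F,fy=F,interpolation=cv2.INTER_CUBIC)
    c,s=np.cos(yaw),np.sin(yaw); M=np.array([[c,-s,0],[s,c,0],[0,0,1]])
    fy=-.119+gap
    for b in [box(-.045,.045,-.135,.135,.008),box(-.038,.038,-.131,-.119,.076),box(-.037,.037,fy,fy+.01,.075),box(-.012,.012,fy+.091,fy+.109,.086),box(.01-.093,.01-.073,fy+.011,fy+.041,.068)]:
        q=proj("top",b@M.T+[rx,ry,0]); q=((q-[x0,y0]+.5)*F-.5)
        cv2.polylines(img,[q.round().astype(int)],True,(255,0,0),1)
    cv2.imwrite("pics/"+name,img)
ov(.576,.122,np.radians(2.8),.0413,"ov1.png")
E
```

```text
stop [ 0.58530238 -0.00411891] 4.779361376926663 [0.0125495 0.0782003] 84
fence [0.57850333 0.04537432] 1.65292309185601 [0.01294572 0.08875028] 68
```

View pics/ov1.png

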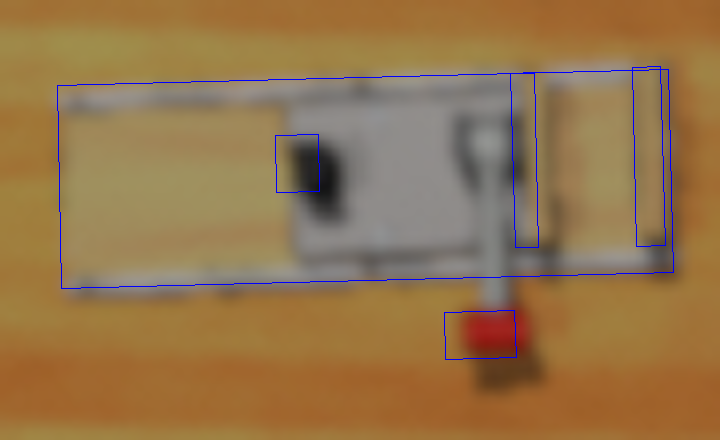

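```bash
cat > ov.py <<'E'
from h import *
def box(x0,x1,y0,y1,z): return np.array([[x0,y0,z],[x1,y0,z],[x1,y1,z],[x0,y1,z]])
def ov(p,cam,win,F,rx,ry,yaw,gap,name,knob=True,ang=.21):
    x0,y0,x1,y1=win
    img=cv2.resize(np.ascontiguousarray(p[y0:y1,x0:x1,::-1]),None,fx=F,fy=F,interpolation=cv2.INTER_CUBIC)
    c,s=np.cos(yaw),np.sin(yaw); M=np.array([[c,-s,0],[s,c,0],[0,0,1]])
    fy=-.119+gap; kx=.01-.085*np.cos(ang); kz=.05+.085*np.sin(ang)
    for b in [box(-.045,.045,-.135,.135,.008),box(-.038,.038,-.131,.135,.016),box(-.038,.038,-.131,-.119,.076),box(-.037,.037,fy,fy+.01,.075),box(-.012,.012,fy+.091,fy+.109,.086),box(kx-.01,kx+.01,fy+.011,fy+.041,kz)]:
        q=proj(cam,b@M.T+[rx,ry,0]); q=((q-[x0,y0]+.5)*F-.5)
        cv2.polylines(img,[q.round().astype(int)],True,(255,0,0),1)
    cv2.imwrite("pics/"+name,img)
E
python3 - <<'E'
from ov import *
z=np.load("top0.npz")
yaw=np.radians(3.6); s=np.array([.5838,-.0040])  # stop centre (rack y -.125)
r=s+.125*np.array([-np.sin(yaw),np.cos(yaw)]); print(r)
ov(z["p"],"top",(185,155,275,210),8,r[0],r[1],yaw,.0365,"ov2.png")
E
```

```text
[0.57595119 0.12075334]
```

View pics/ov2.png

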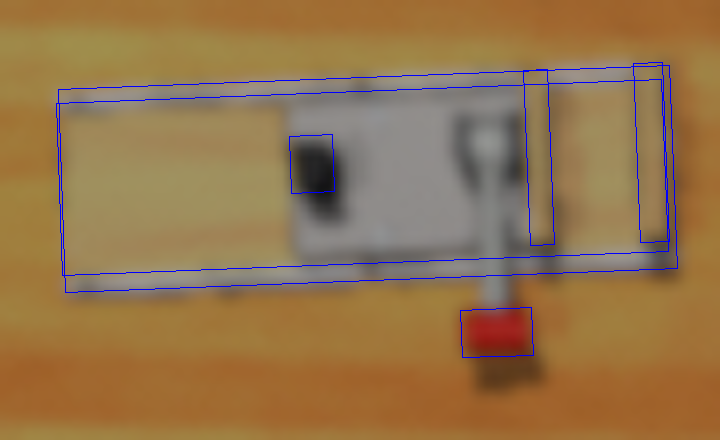

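```bash
cat > plan.py <<'E'
from h import *
YAW=np.radians(3.5); RO=np.array([.575,.1205,0]); 
def rack(x,y,z):
    c,s=np.cos(YAW),np.sin(YAW); return RO+[c*x-s*y,s*x+c*y,z]
def down(jaw):  # jaw yaw deg; tool y = down
    a=np.radians(jaw); x=np.array([np.cos(a),np.sin(a),0]); y=np.array([0,0,-1.]); return np.c_[x,y,np.cross(x,y)]
def state():
    s=status.read_state(); M=R.from_rotvec(s["tcp_rot"]).as_matrix(); x=M[:,0]
    print("t %.2f pos %s jawyaw %.1f yaxis %s F %s w %.4f j %s"%(s["time_s"],np.round(s["tool_pos"],4),np.degrees(np.arctan2(x[1],x[0])),M[:,1].round(3),np.round(s["wrist_force"],1),s["grip_width"],np.round(s["joints"],2)))
    return np.array(s["tool_pos"]),M
def nearjaw(M,jaw):
    cur=np.degrees(np.arctan2(M[1,0],M[0,0])); return cur+(jaw-cur+90)%180-90
def rows(p,M,P,jaw,n,g,sym=True):
    """n equal steps from (p,M) to (P,down(jaw)); prints rounded rows in tool axes"""
    T=down(nearjaw(M,jaw) if sym else jaw); rv=R.from_matrix(M.T@T).as_rotvec(); st=(np.array(P)-p)/n
    out=[]
    for i in range(n):
        t=M.T@st; w=rv/n
        t=t.round(4); w=w.round(4); out.append(t.tolist()+w.tolist())
        p=p+M@t; M=M@R.from_rotvec(w).as_matrix()
        print('{"jaw":%g,"tx":%g,"ty":%g,"tz":%g,"wx":%g,"wy":%g,"wz":%g},'%((g,)+tuple(t)+tuple(w)))
    print("end",p.round(4),np.degrees(np.arctan2(M[1,0],M[0,0])).round(1)); return p,M
E
python3 - <<'E'
from plan import *
p,M=state(); print(M.round(3))
k=rack(.01-.085*np.cos(.21),-.056,.05+.085*np.sin(.21)); print("knob",k)
print(np.degrees(nearjaw(M,93.5)*0+0), nearjaw(M,93.5))
rows(p,M,[k[0],k[1],.17],93.5,16,0)
E
```

```text
t 0.10 pos [0.2018 0.4571 0.2389] jawyaw 66.2 yaxis [-0.    -0.001 -1.   ] F [-0.7 -0.4  0.1] w 0.0855 j [ 1.15  0.21 -0.03  1.32  0.    1.57]
[[ 0.404 -0.    -0.915]
 [ 0.915 -0.001  0.404]
 [-0.001 -1.     0.   ]]
knob [0.5054225  0.06013981 0.06771909]
0.0 93.5
{"jaw":0,"tx":-0.015,"ty":0.0043,"tz":-0.0274,"wx":-0,"wy":-0.0298,"wz":-0.0001},
{"jaw":0,"tx":-0.0158,"ty":0.0043,"tz":-0.0269,"wx":-0,"wy":-0.0298,"wz":-0.0001},
{"jaw":0,"tx":-0.0166,"ty":0.0043,"tz":-0.0264,"wx":-0,"wy":-0.0298,"wz":-0.0001},
{"jaw":0,"tx":-0.0174,"ty":0.0043,"tz":-0.0259,"wx":-0,"wy":-0.0298,"wz":-0.0001},
{"jaw":0,"tx":-0.0182,"ty":0.0043,"tz":-0.0254,"wx":-0,"wy":-0.0298,"wz":-0.0001},
{"jaw":0,"tx":-0.0189,"ty":0.0043,"tz":-0.0248,"wx":-0,"wy":-0.0298,"wz":-0.0001},
{"jaw":0,"tx":-0.0197,"ty":0.0043,"tz":-0.0243,"wx":-0,"wy":-0.0298,"wz":-0.0001},
{"jaw":0,"tx":-0.0204,"ty":0.0043,"tz":-0.0237,"wx":-0,"wy":-0.0298,"wz":-0.0001},
{"jaw":0,"tx":-0.0211,"ty":0.0043,"tz":-0.0231,"wx":-0,"wy":-0.0298,"wz":-0.0001},
{"jaw":0,"tx":-0.0218,"ty":0.0043,"tz":-0.0224,"wx":-0,"wy":-0.0298,"wz":-0.0001},
{"jaw":0,"tx":-0.0224,"ty":0.0043,"tz":-0.0218,"wx":-0,"wy":-0.0298,"wz":-0.0001},
{"jaw":0,"tx":-0.023,"ty":0.0043,"tz":-0.0211,"wx":-0,"wy":-0.0298,"wz":-0.0001},
{"jaw":0,"tx":-0.0237,"ty":0.0043,"tz":-0.0204,"wx":-0,"wy":-0.0298,"wz":-0.0001},
{"jaw":0,"tx":-0.0243,"ty":0.0043,"tz":-0.0197,"wx":-0,"wy":-0.0298,"wz":-0.0001},
{"jaw":0,"tx":-0.0248,"ty":0.0043,"tz":-0.0189,"wx":-0,"wy":-0.0298,"wz":-0.0001},
{"jaw":0,"tx":-0.0254,"ty":0.0043,"tz":-0.0182,"wx":-0,"wy":-0.0298,"wz":-0.0001},
end [0.5055 0.0602 0.1701] 93.5
```

Emit:
apply_moves(
  targets=[
    {"jaw": 0, "tx": -0.015, "ty": 0.004, "tz": -0.027, "wy": -0.03, "wx": 0, "wz": 0},
    {"jaw": 0, "tx": -0.016, "ty": 0.004, "tz": -0.027, "wy": -0.03, "wx": 0, "wz": 0},
    {"jaw": 0, "tx": -0.017, "ty": 0.004, "tz": -0.026, "wy": -0.03, "wx": 0, "wz": 0},
    {"jaw": 0, "tx": -0.017, "ty": 0.004, "tz": -0.026, "wy": -0.03, "wx": 0, "wz": 0},
    {"jaw": 0, "tx": -0.018, "ty": 0.004, "tz": -0.025, "wy": -0.03, "wx": 0, "wz": 0},
    {"jaw": 0, "tx": -0.019, "ty": 0.004, "tz": -0.025, "wy": -0.03, "wx": 0, "wz": 0},
    {"jaw": 0, "tx": -0.02, "ty": 0.004, "tz": -0.024, "wy": -0.03, "wx": 0, "wz": 0},
    {"jaw": 0, "tx": -0.02, "ty": 0.004, "tz": -0.024, "wy": -0.03, "wx": 0, "wz": 0},
    {"jaw": 0, "tx": -0.021, "ty": 0.004, "tz": -0.023, "wy": -0.03, "wx": 0, "wz": 0},
    {"jaw": 0, "tx": -0.022, "ty": 0.004, "tz": -0.022, "wy": -0.03, "wx": 0, "wz": 0},
    {"jaw": 0, "tx": -0.022, "ty": 0.004, "tz": -0.022, "wy": -0.03, "wx": 0, "wz": 0},
    {"jaw": 0, "tx": -0.023, "ty": 0.004, "tz": -0.021, "wy": -0.03, "wx": 0, "wz": 0},
    {"jaw": 0, "tx": -0.024, "ty": 0.004, "tz": -0.02, "wy": -0.03, "wx": 0, "wz": 0},
    {"jaw": 0, "tx": -0.024, "ty": 0.004, "tz": -0.02, "wy": -0.03, "wx": 0, "wz": 0},
  ],
)

```text
time_s: 1.27
tool_pos: [0.4759, 0.0998, 0.1775]
tcp_rot: [-1.192, -1.229, 1.237]
wrist_force: [0.0, 0.5, 0.7]
grip_width: 0.0853
```

```bash
python3 - <<'E'
from plan import *
p,M=state()
k=rack(.01-.085*np.cos(.21),-.056,.05+.085*np.sin(.21)); 
rows(p,M,[k[0],k[1],.16],93.5,8,.3)
E
```

```text
t 1.27 pos [0.4759 0.0998 0.1775] jawyaw 91.9 yaxis [-0.005 -0.003 -1.   ] F [0.  0.5 0.7] w 0.0853 j [ 0.21  0.21 -0.2   1.17 -0.    0.18]
{"jaw":0.3,"tx":-0.0051,"ty":0.0022,"tz":-0.0035,"wx":-0.0006,"wy":-0.0035,"wz":-0.0003},
{"jaw":0.3,"tx":-0.0051,"ty":0.0022,"tz":-0.0035,"wx":-0.0006,"wy":-0.0035,"wz":-0.0003},
{"jaw":0.3,"tx":-0.0051,"ty":0.0022,"tz":-0.0035,"wx":-0.0006,"wy":-0.0035,"wz":-0.0003},
{"jaw":0.3,"tx":-0.0051,"ty":0.0022,"tz":-0.0035,"wx":-0.0006,"wy":-0.0035,"wz":-0.0003},
{"jaw":0.3,"tx":-0.0051,"ty":0.0022,"tz":-0.0035,"wx":-0.0006,"wy":-0.0035,"wz":-0.0003},
{"jaw":0.3,"tx":-0.0051,"ty":0.0022,"tz":-0.0034,"wx":-0.0006,"wy":-0.0035,"wz":-0.0003},
{"jaw":0.3,"tx":-0.0052,"ty":0.0022,"tz":-0.0034,"wx":-0.0006,"wy":-0.0035,"wz":-0.0003},
{"jaw":0.3,"tx":-0.0052,"ty":0.0022,"tz":-0.0034,"wx":-0.0006,"wy":-0.0035,"wz":-0.0003},
end [0.5054 0.0601 0.1599] 93.5
```

Emit:
apply_moves(
  targets=[
    {"jaw": 0.3, "tx": -0.014, "ty": 0.006, "tz": -0.009, "wx": -0.002, "wy": -0.009, "wz": 0},
    {"jaw": 0.3, "tx": -0.014, "ty": 0.006, "tz": -0.009, "wx": -0.002, "wy": -0.009, "wz": 0},
    {"jaw": 0.3, "tx": -0.013, "ty": 0.006, "tz": -0.009, "wx": -0.001, "wy": -0.009, "wz": 0},
    {"jaw": 0.3, "tx": 0, "ty": 0, "tz": 0, "wx": 0, "wy": 0, "wz": 0},
  ],
)

```text
time_s: 1.6
tool_pos: [0.5078, 0.0525, 0.1566]
tcp_rot: [-1.183, -1.248, 1.255]
wrist_force: [-0.5, 0.6, -0.0]
grip_width: 0.0597
```

```bash
python3 - <<'E'
from plan import *
p,M=state()
k=rack(.01-.085*np.cos(.21),-.056,.05+.085*np.sin(.21)); 
rows(p,M,[k[0],k[1],.06],93.5,4,.3)
pp,d=snap("top","top1"); crop(pp,185,140,285,215,8,"t1.png")
pp,d=snap("scene","sc1"); crop(pp,180,110,330,230,5,"s1.png")
E
```

```text
t 1.60 pos [0.5078 0.0525 0.1566] jawyaw 93.3 yaxis [-0.002 -0.004 -1.   ] F [-0.5  0.6 -0. ] w 0.0597 j [ 0.11  0.27 -0.18  1.13 -0.    0.05]
{"jaw":0.3,"tx":0.002,"ty":0.0241,"tz":0.0004,"wx":-0.0005,"wy":-0.0008,"wz":-0.0009},
{"jaw":0.3,"tx":0.002,"ty":0.0241,"tz":0.0005,"wx":-0.0005,"wy":-0.0008,"wz":-0.0009},
{"jaw":0.3,"tx":0.002,"ty":0.0241,"tz":0.0005,"wx":-0.0005,"wy":-0.0008,"wz":-0.0009},
{"jaw":0.3,"tx":0.002,"ty":0.0241,"tz":0.0005,"wx":-0.0005,"wy":-0.0008,"wz":-0.0009},
end [0.5053 0.0602 0.0602] 93.5
```

View pics/t1.png

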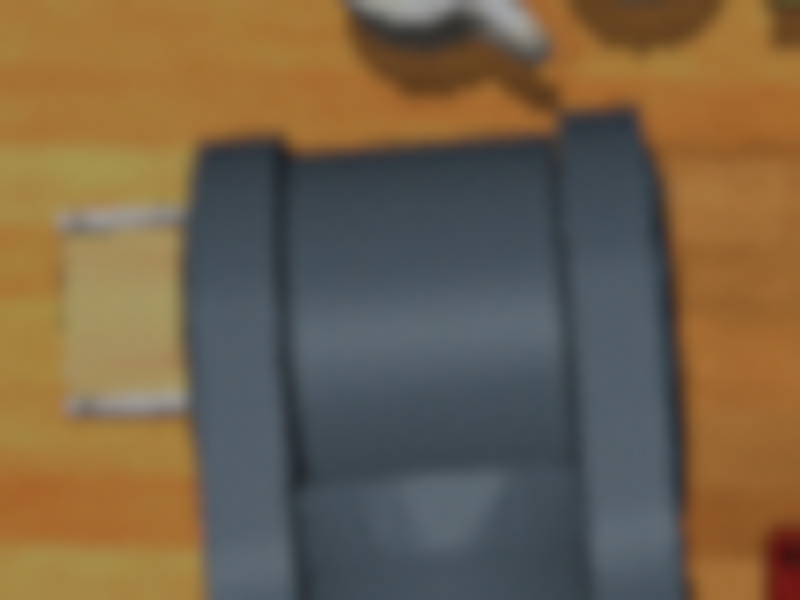

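View pics/s1.png

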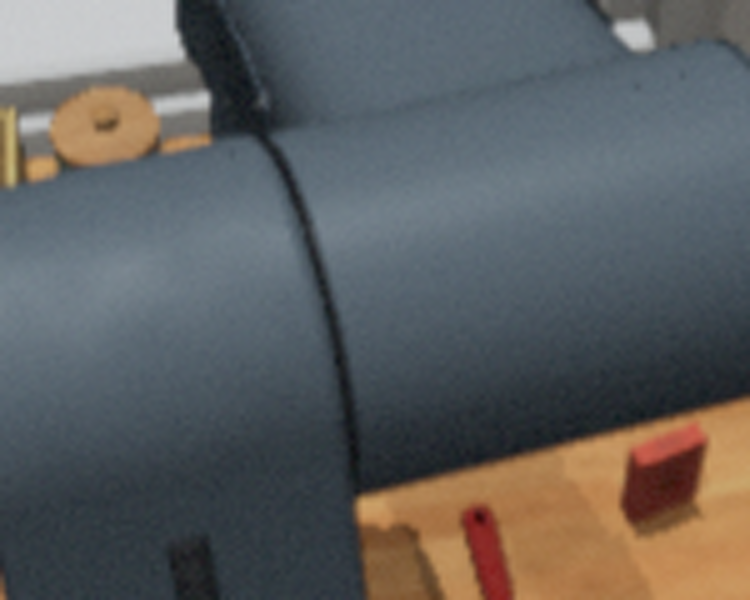

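Emit:
apply_moves(
  targets=[
    {"jaw": 0.3, "tx": 0.004, "ty": 0.03, "tz": 0.001, "wx": -0.001, "wy": -0.003, "wz": -0.003},
    {"jaw": 0.3, "tx": 0.004, "ty": 0.03, "tz": 0.001, "wx": -0.001, "wy": 0, "wz": 0},
    {"jaw": 0.3, "tx": 0, "ty": 0.025, "tz": 0, "wx": 0, "wy": 0, "wz": 0},
    {"jaw": 0.3, "tx": 0, "ty": 0.008, "tz": 0, "wx": 0, "wy": 0, "wz": 0},
    {"jaw": 0.3, "tx": 0, "ty": 0, "tz": 0, "wx": 0, "wy": 0, "wz": 0},
  ],
)

```text
time_s: 2.12
tool_pos: [0.5042, 0.0659, 0.0644]
tcp_rot: [-1.181, -1.26, 1.252]
wrist_force: [0.4, 0.4, 0.2]
grip_width: 0.0596
```

```bash
python3 - <<'E'
from plan import *
p,M=state()
k=rack(.01-.085*np.cos(.21),-.056,.05+.085*np.sin(.21)); print(k, M.T@(np.r_[k[:2],.06]-p))
E
```

```text
t 2.12 pos [0.5042 0.0659 0.0644] jawyaw 93.6 yaxis [ 0.005  0.002 -1.   ] F [0.4 0.4 0.2] w 0.0596 j [ 0.13  0.33 -0.34  0.9   0.    0.07]
[0.5054225  0.06013981 0.06771909] [-0.00580575  0.0043934  -0.00083924]
```

Emit:
apply_moves(
  targets=[
    {"jaw": 0.3, "tx": -0.005, "ty": 0.004, "tz": -0.001, "wx": 0, "wy": 0, "wz": 0.003},
    {"jaw": 0.3, "tx": 0, "ty": 0, "tz": 0, "wx": 0, "wy": 0, "wz": 0},
  ],
)

```text
time_s: 2.28
tool_pos: [0.5057, 0.0616, 0.0618]
tcp_rot: [-1.183, -1.26, 1.255]
wrist_force: [-0.1, 1.1, -0.5]
grip_width: 0.0598
```

```bash
python3 - <<'E'
from plan import *
p,M=state()
k=rack(.01-.085*np.cos(.21),-.056,.05+.085*np.sin(.21)); print(k, M.T@(np.r_[k[:2],.06]-p))
E
```

```text
t 2.28 pos [0.5057 0.0616 0.0618] jawyaw 93.7 yaxis [ 0.005 -0.002 -1.   ] F [-0.1  1.1 -0.5] w 0.0598 j [ 0.12  0.33 -0.34  0.89 -0.    0.06]
[0.5054225  0.06013981 0.06771909] [-0.0014076   0.00183268  0.00038878]
```

Aligned; close on the knob's ends.

Emit:
apply_moves(
  targets=[
    {"jaw": 1, "tx": -0.001, "ty": 0.001, "tz": 0, "wx": 0, "wy": 0, "wz": 0},
    {"jaw": 1, "tx": 0, "ty": 0, "tz": 0, "wx": 0, "wy": 0, "wz": 0},
    {"jaw": 1, "tx": 0, "ty": 0, "tz": 0, "wx": 0, "wy": 0, "wz": 0},
    {"jaw": 1, "tx": 0, "ty": 0, "tz": 0, "wx": 0, "wy": 0, "wz": 0},
    {"jaw": 1, "tx": 0, "ty": 0, "tz": 0, "wx": 0, "wy": 0, "wz": 0},
  ],
)

```text
time_s: 2.7
tool_pos: [0.5076, 0.0596, 0.0646]
tcp_rot: [-1.188, -1.262, 1.254]
wrist_force: [0.4, 0.9, -4.6]
grip_width: 0.0285
```

```bash
python3 - <<'E'
from plan import *
p,M=state()
# arc displacement in world
import numpy as np
th=np.linspace(.21,2.23,17); 
K=np.array([rack(.01-.085*np.cos(t),-.056,.05+.085*np.sin(t)) for t in th]); print((np.diff(K,axis=0)@M).round(4).tolist()); print(K[-1]-K[0])
E
```

```text
t 2.70 pos [0.5076 0.0596 0.0646] jawyaw 93.6 yaxis [ 0.01  -0.003 -1.   ] F [ 0.4  0.9 -4.6] w 0.0285 j [ 0.12  0.33 -0.34  0.89 -0.    0.06]
[[-0.0, -0.0103, -0.003], [-0.0, -0.0098, -0.0043], [-0.0, -0.0092, -0.0055], [-0.0, -0.0085, -0.0066], [-0.0, -0.0076, -0.0076], [-0.0, -0.0065, -0.0085], [-0.0, -0.0054, -0.0092], [-0.0, -0.0042, -0.0099], [-0.0, -0.0029, -0.0103], [-0.0, -0.0016, -0.0106], [-0.0, -0.0003, -0.0107], [-0.0, 0.0011, -0.0107], [-0.0, 0.0024, -0.0104], [-0.0, 0.0037, -0.0101], [-0.0, 0.0049, -0.0095], [-0.0, 0.0061, -0.0088]]
[0.13494191 0.0082534  0.04947173]
```

Emit:
apply_moves(
  targets=[
    {"jaw": 1, "tx": 0, "ty": -0.01, "tz": -0.003, "wx": 0, "wy": 0, "wz": 0},
    {"jaw": 1, "tx": 0, "ty": -0.01, "tz": -0.004, "wx": 0, "wy": 0, "wz": 0},
    {"jaw": 1, "tx": 0, "ty": -0.009, "tz": -0.006, "wx": 0, "wy": 0, "wz": 0},
    {"jaw": 1, "tx": 0, "ty": -0.008, "tz": -0.007, "wx": 0, "wy": 0, "wz": 0},
  ],
)

```text
time_s: 3.03
tool_pos: [0.5267, 0.0609, 0.1013]
tcp_rot: [-1.186, -1.26, 1.254]
wrist_force: [3.3, 0.2, -13.6]
grip_width: 0.0284
```

```bash
python3 - <<'E'
from plan import *
p,M=state()
p0=np.array([.5068,.0598,.0630]); k0=rack(.01-.085*np.cos(.21),-.056,.05+.085*np.sin(.21)); h=rack(.01,-.056,.05)
v=p-p0+k0-h; print(v, "ang",np.arctan2(v[2],-v[0]),"r",np.hypot(v[0],v[2]))
E
```

```text
t 3.03 pos [0.5267 0.0609 0.1013] jawyaw 93.6 yaxis [ 0.008 -0.003 -1.   ] F [  3.3   0.2 -13.6] w 0.0284 j [ 0.12  0.33 -0.23  1.   -0.    0.05]
[-0.06303266 -0.00399967  0.05605986] ang 0.7269154960230972 r 0.084355351144838
```

Emit:
apply_moves(
  targets=[
    {"jaw": 1, "tx": 0, "ty": -0.008, "tz": -0.008, "wx": 0, "wy": 0, "wz": 0},
    {"jaw": 1, "tx": 0, "ty": -0.0065, "tz": -0.0085, "wx": 0, "wy": 0, "wz": 0},
    {"jaw": 1, "tx": 0, "ty": -0.0055, "tz": -0.0095, "wx": 0, "wy": 0, "wz": 0},
    {"jaw": 1, "tx": 0, "ty": -0.004, "tz": -0.01, "wx": 0, "wy": 0, "wz": 0},
    {"jaw": 1, "tx": 0, "ty": -0.003, "tz": -0.0105, "wx": 0, "wy": 0, "wz": 0},
    {"jaw": 1, "tx": 0, "ty": -0.0015, "tz": -0.0105, "wx": 0, "wy": 0, "wz": 0},
  ],
)

```text
time_s: 3.53
tool_pos: [0.5798, 0.0647, 0.1292]
tcp_rot: [-1.176, -1.251, 1.26]
wrist_force: [-6.4, -0.5, 0.2]
grip_width: 0.0283
```

```bash
cat > lev.py <<'E'
from plan import *
p,M=state()
p0=np.array([.5068,.0598,.0630]); k0=rack(.01-.085*np.cos(.21),-.056,.05+.085*np.sin(.21)); h=rack(.01,-.056,.05)
v=p-p0+k0-h; print(v, "ang",np.arctan2(v[2],-v[0]),"r",np.hypot(v[0],v[2]))
E
python3 lev.py
```

```text
t 3.53 pos [0.5798 0.0647 0.1292] jawyaw 93.6 yaxis [-0.005 -0.002 -1.   ] F [-6.4 -0.5  0.2] w 0.0283 j [ 0.11  0.43 -0.01  1.13 -0.    0.05]
[-0.00996737 -0.0001922   0.08395012] ang 1.452619915981064 r 0.08453975607334888
```

Emit:
apply_moves(
  targets=[
    {"jaw": 1, "tx": 0, "ty": 0, "tz": -0.011, "wx": 0, "wy": 0, "wz": 0},
    {"jaw": 1, "tx": 0, "ty": 0.0005, "tz": -0.011, "wx": 0, "wy": 0, "wz": 0},
    {"jaw": 1, "tx": 0, "ty": 0.002, "tz": -0.011, "wx": 0, "wy": 0, "wz": 0},
    {"jaw": 1, "tx": 0, "ty": 0.003, "tz": -0.0105, "wx": 0, "wy": 0, "wz": 0},
    {"jaw": 1, "tx": 0, "ty": 0.0045, "tz": -0.01, "wx": 0, "wy": 0, "wz": 0},
    {"jaw": 1, "tx": 0, "ty": 0.006, "tz": -0.009, "wx": 0, "wy": 0, "wz": 0},
  ],
)

```text
time_s: 4.03
tool_pos: [0.6428, 0.0692, 0.1159]
tcp_rot: [-1.174, -1.249, 1.26]
wrist_force: [-0.5, 0.1, 8.6]
grip_width: 0.0266
```

```bash
python3 lev.py
```

```text
t 4.03 pos [0.6428 0.0692 0.1159] jawyaw 93.6 yaxis [-0.008 -0.001 -1.   ] F [-0.5  0.1  8.6] w 0.0266 j [ 0.11  0.57  0.17  1.18 -0.    0.04]
[0.05305579 0.0043039  0.07061656] ang 2.215143160678635 r 0.08832675120854974
```

Emit:
apply_moves(
  targets=[
    {"jaw": 1, "tx": 0.008, "ty": 0.001, "tz": 0, "wx": 0, "wy": 0, "wz": 0},
    {"jaw": 1, "tx": 0.01, "ty": 0.001, "tz": 0, "wx": 0, "wy": 0, "wz": 0},
    {"jaw": 1, "tx": 0.01, "ty": 0, "tz": 0, "wx": 0, "wy": 0, "wz": 0},
    {"jaw": 1, "tx": 0.01, "ty": 0, "tz": 0, "wx": 0, "wy": 0, "wz": 0},
    {"jaw": 1, "tx": 0.01, "ty": 0, "tz": 0, "wx": 0, "wy": 0, "wz": 0},
    {"jaw": 1, "tx": 0.01, "ty": 0, "tz": 0, "wx": 0, "wy": 0, "wz": 0},
    {"jaw": 1, "tx": 0.01, "ty": 0, "tz": 0, "wx": 0, "wy": 0, "wz": 0},
    {"jaw": 1, "tx": 0.01, "ty": 0, "tz": 0, "wx": 0, "wy": 0, "wz": 0},
  ],
)

```text
time_s: 4.7
tool_pos: [0.6396, 0.1498, 0.1146]
tcp_rot: [-1.179, -1.246, 1.258]
wrist_force: [-0.8, -3.2, -0.4]
grip_width: 0.0265
```

```bash
python3 lev.py
```

```text
t 4.70 pos [0.6396 0.1498 0.1146] jawyaw 93.4 yaxis [-0.006 -0.004 -1.   ] F [-0.8 -3.2 -0.4] w 0.0265 j [ 0.23  0.59  0.21  1.19 -0.    0.17]
[0.04986106 0.08491491 0.06931032] ang 2.1944165962325215 r 0.08538176536043199
```

Emit:
apply_moves(
  targets=[
    {"jaw": 0.3, "tx": 0, "ty": 0, "tz": 0, "wx": 0, "wy": 0, "wz": 0},
    {"jaw": 0.3, "tx": 0, "ty": 0, "tz": 0, "wx": 0, "wy": 0, "wz": 0},
    {"jaw": 0.3, "tx": 0, "ty": 0, "tz": 0, "wx": 0, "wy": 0, "wz": 0},
    {"jaw": 0.3, "tx": 0, "ty": -0.02, "tz": 0, "wx": 0, "wy": 0, "wz": 0},
    {"jaw": 0.2, "tx": 0, "ty": -0.03, "tz": 0, "wx": 0, "wy": 0, "wz": 0},
    {"jaw": 0, "tx": 0, "ty": -0.02, "tz": 0, "wx": 0, "wy": 0, "wz": 0},
  ],
)

```text
time_s: 5.2
tool_pos: [0.6379, 0.1527, 0.1824]
tcp_rot: [-1.172, -1.244, 1.263]
wrist_force: [0.2, 0.5, 0.3]
grip_width: 0.0787
```

```bash
python3 - <<'E'
from plan import *
p,M=state()
rows(p,M,[.5693,-.3488,.165],139,16,0)
E
```

```text
t 5.20 pos [0.6379 0.1527 0.1824] jawyaw 93.6 yaxis [-0.012 -0.003 -1.   ] F [0.2 0.5 0.3] w 0.0787 j [ 0.24  0.57  0.35  1.36 -0.    0.17]
{"jaw":0,"tx":-0.031,"ty":0.0012,"tz":0.0062,"wx":-0.0008,"wy":-0.0496,"wz":0.0002},
{"jaw":0,"tx":-0.0307,"ty":0.0012,"tz":0.0077,"wx":-0.0008,"wy":-0.0496,"wz":0.0002},
{"jaw":0,"tx":-0.0302,"ty":0.0012,"tz":0.0093,"wx":-0.0008,"wy":-0.0496,"wz":0.0002},
{"jaw":0,"tx":-0.0298,"ty":0.0012,"tz":0.0107,"wx":-0.0008,"wy":-0.0496,"wz":0.0002},
{"jaw":0,"tx":-0.0292,"ty":0.0012,"tz":0.0122,"wx":-0.0008,"wy":-0.0496,"wz":0.0002},
{"jaw":0,"tx":-0.0285,"ty":0.0012,"tz":0.0136,"wx":-0.0008,"wy":-0.0496,"wz":0.0002},
{"jaw":0,"tx":-0.0278,"ty":0.0012,"tz":0.015,"wx":-0.0008,"wy":-0.0496,"wz":0.0002},
{"jaw":0,"tx":-0.027,"ty":0.0012,"tz":0.0164,"wx":-0.0008,"wy":-0.0496,"wz":0.0002},
{"jaw":0,"tx":-0.0262,"ty":0.0012,"tz":0.0177,"wx":-0.0008,"wy":-0.0496,"wz":0.0002},
{"jaw":0,"tx":-0.0253,"ty":0.0012,"tz":0.019,"wx":-0.0008,"wy":-0.0496,"wz":0.0002},
{"jaw":0,"tx":-0.0243,"ty":0.0012,"tz":0.0202,"wx":-0.0008,"wy":-0.0496,"wz":0.0002},
{"jaw":0,"tx":-0.0233,"ty":0.0012,"tz":0.0214,"wx":-0.0008,"wy":-0.0496,"wz":0.0002},
{"jaw":0,"tx":-0.0222,"ty":0.0012,"tz":0.0225,"wx":-0.0008,"wy":-0.0496,"wz":0.0002},
{"jaw":0,"tx":-0.021,"ty":0.0011,"tz":0.0236,"wx":-0.0008,"wy":-0.0496,"wz":0.0002},
{"jaw":0,"tx":-0.0199,"ty":0.0011,"tz":0.0246,"wx":-0.0008,"wy":-0.0496,"wz":0.0002},
{"jaw":0,"tx":-0.0186,"ty":0.0011,"tz":0.0256,"wx":-0.0008,"wy":-0.0496,"wz":0.0002},
end [ 0.5695 -0.3486  0.1652] 139.0
```

Emit:
apply_moves(
  targets=[
    {"jaw": 0, "tx": -0.031, "ty": 0.001, "tz": 0.006, "wx": -0.001, "wy": -0.05, "wz": 0},
    {"jaw": 0, "tx": -0.031, "ty": 0.001, "tz": 0.008, "wx": -0.001, "wy": -0.05, "wz": 0},
    {"jaw": 0, "tx": -0.03, "ty": 0.001, "tz": 0.009, "wx": -0.001, "wy": -0.05, "wz": 0},
    {"jaw": 0, "tx": -0.03, "ty": 0.001, "tz": 0.011, "wx": -0.001, "wy": -0.05, "wz": 0},
    {"jaw": 0, "tx": -0.029, "ty": 0.001, "tz": 0.012, "wx": -0.001, "wy": -0.05, "wz": 0},
    {"jaw": 0, "tx": -0.028, "ty": 0.001, "tz": 0.014, "wx": -0.001, "wy": -0.05, "wz": 0},
    {"jaw": 0, "tx": -0.028, "ty": 0.001, "tz": 0.015, "wx": -0.001, "wy": -0.05, "wz": 0},
    {"jaw": 0, "tx": -0.027, "ty": 0.001, "tz": 0.016, "wx": -0.001, "wy": -0.05, "wz": 0},
    {"jaw": 0, "tx": -0.026, "ty": 0.001, "tz": 0.018, "wx": -0.001, "wy": -0.05, "wz": 0},
    {"jaw": 0, "tx": -0.025, "ty": 0.001, "tz": 0.019, "wx": -0.001, "wy": -0.05, "wz": 0},
    {"jaw": 0, "tx": -0.024, "ty": 0.001, "tz": 0.02, "wx": -0.001, "wy": -0.05, "wz": 0},
    {"jaw": 0, "tx": -0.023, "ty": 0.001, "tz": 0.021, "wx": -0.001, "wy": -0.05, "wz": 0},
    {"jaw": 0, "tx": -0.022, "ty": 0.001, "tz": 0.023, "wx": 0, "wy": -0.05, "wz": 0},
    {"jaw": 0, "tx": -0.021, "ty": 0.001, "tz": 0.024, "wx": 0, "wy": -0.05, "wz": 0},
  ],
)

```text
time_s: 6.37
tool_pos: [0.5849, -0.3047, 0.1766]
tcp_rot: [-0.737, -1.783, 1.762]
wrist_force: [0.3, -0.8, -0.9]
grip_width: 0.0852
```

```bash
python3 - <<'E'
from plan import *
from ov import ov
p,M=state()
rows(p,M,[.5693,-.3488,.165],139,5,0)
pp,d=snap("top","top2"); ov(pp,"top",(185,140,285,215),8,RO[0],RO[1],YAW,.117,"t2.png",ang=2.21)
z=np.load("top2.npz"); P=cloud("top",d)
E
```

```text
t 6.37 pos [ 0.5849 -0.3047  0.1766] jawyaw 135.7 yaxis [ 0.018  0.004 -1.   ] F [ 0.3 -0.8 -0.9] w 0.0852 j [-0.49  0.55  0.3   1.31  0.01 -1.28]
{"jaw":0,"tx":-0.0039,"ty":0.0022,"tz":0.0085,"wx":0.0031,"wy":-0.0117,"wz":-0.0022},
{"jaw":0,"tx":-0.0038,"ty":0.0022,"tz":0.0086,"wx":0.0031,"wy":-0.0117,"wz":-0.0022},
{"jaw":0,"tx":-0.0037,"ty":0.0023,"tz":0.0086,"wx":0.0031,"wy":-0.0117,"wz":-0.0022},
{"jaw":0,"tx":-0.0036,"ty":0.0023,"tz":0.0086,"wx":0.0031,"wy":-0.0117,"wz":-0.0022},
{"jaw":0,"tx":-0.0035,"ty":0.0023,"tz":0.0087,"wx":0.0031,"wy":-0.0117,"wz":-0.0022},
end [ 0.5692 -0.3488  0.165 ] 139.0
```

View pics/t2.png

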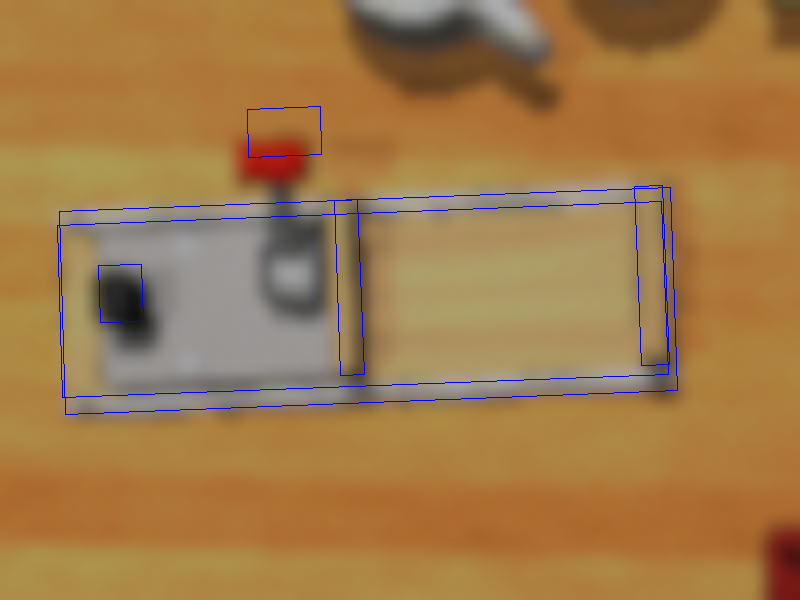

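Emit:
apply_moves(
  targets=[
    {"jaw": 0, "tx": -0.006, "ty": 0.003, "tz": 0.012, "wx": 0.005, "wy": -0.019, "wz": -0.004},
    {"jaw": 0, "tx": -0.006, "ty": 0.003, "tz": 0.012, "wx": 0.005, "wy": -0.019, "wz": -0.004},
    {"jaw": 0, "tx": -0.005, "ty": 0.003, "tz": 0.01, "wx": 0.005, "wy": -0.01, "wz": -0.003},
    {"jaw": 0, "tx": 0, "ty": 0, "tz": 0, "wx": 0, "wy": 0, "wz": 0},
    {"jaw": 0, "tx": 0, "ty": 0, "tz": 0, "wx": 0, "wy": 0, "wz": 0},
  ],
)

```text
time_s: 6.83
tool_pos: [0.5702, -0.3545, 0.1665]
tcp_rot: [-0.688, -1.795, 1.798]
wrist_force: [0.4, 0.0, 0.2]
grip_width: 0.0854
```

```bash
python3 - <<'E'
from plan import *
p,M=state()
rows(p,M,[.5693,-.3488,.12],139,2,0)
E
```

```text
t 6.83 pos [ 0.5702 -0.3545  0.1665] jawyaw 138.2 yaxis [ 0.001 -0.002 -1.   ] F [0.4 0.  0.2] w 0.0854 j [-0.56  0.6   0.35  1.32 -0.   -1.4 ]
{"jaw":0,"tx":0.0023,"ty":0.0233,"tz":-0.0018,"wx":-0.0004,"wy":-0.0073,"wz":-0.0009},
{"jaw":0,"tx":0.0023,"ty":0.0233,"tz":-0.0019,"wx":-0.0004,"wy":-0.0073,"wz":-0.0009},
end [ 0.5693 -0.3488  0.1199] 139.0
```

Emit:
apply_moves(
  targets=[
    {"jaw": 0, "tx": 0.0023, "ty": 0.022, "tz": -0.002, "wx": 0, "wy": -0.008, "wz": -0.001},
    {"jaw": 0, "tx": 0.0023, "ty": 0.022, "tz": -0.002, "wx": 0, "wy": -0.006, "wz": -0.001},
    {"jaw": 0, "tx": 0, "ty": 0.01, "tz": 0, "wx": 0, "wy": 0, "wz": 0},
    {"jaw": 0, "tx": 0, "ty": 0, "tz": 0, "wx": 0, "wy": 0, "wz": 0},
  ],
)

```text
time_s: 7.17
tool_pos: [0.5708, -0.3476, 0.1131]
tcp_rot: [-0.681, -1.805, 1.806]
wrist_force: [-0.6, 0.3, 0.3]
grip_width: 0.0852
```

```bash
python3 - <<'E'
from plan import *
p,M=state()
rows(p,M,[.5693,-.3488,.042],139,3,0)
E
```

```text
t 7.17 pos [ 0.5708 -0.3476  0.1131] jawyaw 138.9 yaxis [ 0.004 -0.002 -1.   ] F [-0.6  0.3  0.3] w 0.0852 j [-0.55  0.61  0.23  1.19  0.   -1.4 ]
{"jaw":0,"tx":0.0002,"ty":0.0237,"tz":0.0007,"wx":0.0003,"wy":-0.0006,"wz":-0.0014},
{"jaw":0,"tx":0.0002,"ty":0.0237,"tz":0.0006,"wx":0.0003,"wy":-0.0006,"wz":-0.0014},
{"jaw":0,"tx":0.0002,"ty":0.0237,"tz":0.0006,"wx":0.0003,"wy":-0.0006,"wz":-0.0014},
end [ 0.5693 -0.3487  0.042 ] 139.0
```

Emit:
apply_moves(
  targets=[
    {"jaw": 0, "tx": 0, "ty": 0.025, "tz": 0.001, "wx": 0, "wy": 0, "wz": -0.002},
    {"jaw": 0, "tx": 0, "ty": 0.025, "tz": 0.001, "wx": 0, "wy": 0, "wz": -0.001},
    {"jaw": 0, "tx": 0, "ty": 0.014, "tz": 0, "wx": 0, "wy": 0, "wz": 0},
    {"jaw": 0, "tx": 0, "ty": 0.004, "tz": 0, "wx": 0, "wy": 0, "wz": 0},
    {"jaw": 0, "tx": 0, "ty": 0, "tz": 0, "wx": 0, "wy": 0, "wz": 0},
    {"jaw": 1, "tx": 0, "ty": 0, "tz": 0, "wx": 0, "wy": 0, "wz": 0},
    {"jaw": 1, "tx": 0, "ty": 0, "tz": 0, "wx": 0, "wy": 0, "wz": 0},
    {"jaw": 1, "tx": 0, "ty": 0, "tz": 0, "wx": 0, "wy": 0, "wz": 0},
    {"jaw": 1, "tx": 0, "ty": 0, "tz": 0, "wx": 0, "wy": 0, "wz": 0},
    {"jaw": 1, "tx": 0, "ty": 0, "tz": 0, "wx": 0, "wy": 0, "wz": 0},
    {"jaw": 1, "tx": 0, "ty": 0, "tz": 0, "wx": 0, "wy": 0, "wz": 0},
  ],
)

```text
time_s: 8.08
tool_pos: [0.5756, -0.3498, 0.055]
tcp_rot: [-0.692, -1.808, 1.81]
wrist_force: [0.4, -0.0, -0.6]
grip_width: 0.0494
```

```bash
python3 - <<'E'
from plan import *
p,M=state()
E
```

```text
t 8.08 pos [ 0.5756 -0.3498  0.055 ] jawyaw 138.9 yaxis [ 0.013 -0.006 -1.   ] F [ 0.4 -0.  -0.6] w 0.0494 j [-0.55  0.64  0.14  1.05  0.   -1.4 ]
```

Emit:
apply_moves(
  targets=[
    {"jaw": 1, "tx": 0, "ty": -0.02, "tz": 0, "wx": 0, "wy": 0, "wz": 0},
    {"jaw": 1, "tx": 0, "ty": -0.03, "tz": 0, "wx": 0, "wy": 0, "wz": 0},
    {"jaw": 1, "tx": 0, "ty": -0.03, "tz": 0, "wx": 0, "wy": 0, "wz": 0},
    {"jaw": 1, "tx": 0, "ty": -0.025, "tz": 0, "wx": 0, "wy": 0, "wz": 0},
  ],
)

```text
time_s: 8.42
tool_pos: [0.571, -0.3474, 0.1577]
tcp_rot: [-0.681, -1.807, 1.805]
wrist_force: [0.8, 0.1, -0.7]
grip_width: 0.0491
```

```bash
python3 - <<'E'
from plan import *
p,M=state()
pp,d=snap("top","top3"); crop(pp,300,140,410,240,6,"t3.png")
pp,d=snap("scene","sc3"); crop(pp,280,130,400,230,6,"s3.png")
t=rack(0,-.099,0); print(t)
rows(p,M,[t[0],t[1],.185],183.5,14,1)
E
```

```text
t 8.42 pos [ 0.571  -0.3474  0.1577] jawyaw 138.9 yaxis [ 0.004 -0.001 -1.   ] F [ 0.8  0.1 -0.7] w 0.0491 j [-0.55  0.59  0.32  1.29  0.   -1.4 ]
[0.58104381 0.02168465 0.        ]
{"jaw":1,"tx":0.0168,"ty":-0.002,"tz":-0.0203,"wx":0.0001,"wy":-0.0556,"wz":-0.0003},
{"jaw":1,"tx":0.0156,"ty":-0.002,"tz":-0.0212,"wx":0.0001,"wy":-0.0556,"wz":-0.0003},
{"jaw":1,"tx":0.0144,"ty":-0.002,"tz":-0.0221,"wx":0.0001,"wy":-0.0556,"wz":-0.0003},
{"jaw":1,"tx":0.0132,"ty":-0.002,"tz":-0.0228,"wx":0.0001,"wy":-0.0556,"wz":-0.0003},
{"jaw":1,"tx":0.0119,"ty":-0.002,"tz":-0.0235,"wx":0.0001,"wy":-0.0556,"wz":-0.0003},
{"jaw":1,"tx":0.0106,"ty":-0.002,"tz":-0.0242,"wx":0.0001,"wy":-0.0556,"wz":-0.0003},
{"jaw":1,"tx":0.0092,"ty":-0.002,"tz":-0.0247,"wx":0.0001,"wy":-0.0556,"wz":-0.0003},
{"jaw":1,"tx":0.0078,"ty":-0.002,"tz":-0.0252,"wx":0.0001,"wy":-0.0556,"wz":-0.0003},
{"jaw":1,"tx":0.0064,"ty":-0.002,"tz":-0.0256,"wx":0.0001,"wy":-0.0556,"wz":-0.0003},
{"jaw":1,"tx":0.005,"ty":-0.002,"tz":-0.0259,"wx":0.0001,"wy":-0.0556,"wz":-0.0003},
{"jaw":1,"tx":0.0035,"ty":-0.002,"tz":-0.0261,"wx":0.0001,"wy":-0.0556,"wz":-0.0003},
{"jaw":1,"tx":0.0021,"ty":-0.002,"tz":-0.0263,"wx":0.0001,"wy":-0.0556,"wz":-0.0003},
{"jaw":1,"tx":0.0006,"ty":-0.002,"tz":-0.0264,"wx":0.0001,"wy":-0.0556,"wz":-0.0003},
{"jaw":1,"tx":-0.0009,"ty":-0.002,"tz":-0.0264,"wx":0.0001,"wy":-0.0556,"wz":-0.0003},
end [0.581  0.0217 0.1856] -176.5
```

View pics/t3.png

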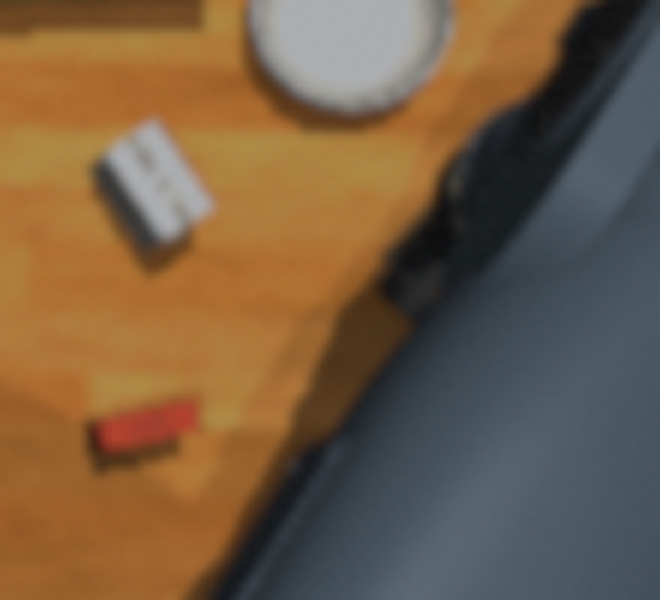

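View pics/s3.png

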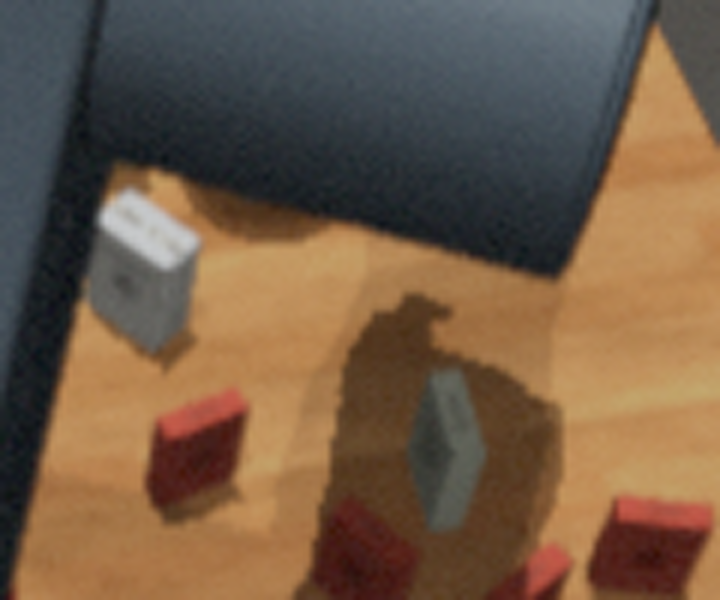

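Emit:
apply_moves(
  targets=[
    {"jaw": 1, "tx": 0.017, "ty": -0.006, "tz": -0.02, "wx": 0, "wy": -0.056, "wz": 0},
    {"jaw": 1, "tx": 0.016, "ty": -0.006, "tz": -0.021, "wx": 0, "wy": -0.056, "wz": 0},
    {"jaw": 1, "tx": 0.014, "ty": -0.004, "tz": -0.022, "wx": 0, "wy": -0.056, "wz": 0},
    {"jaw": 1, "tx": 0.013, "ty": -0.004, "tz": -0.023, "wx": 0, "wy": -0.056, "wz": 0},
    {"jaw": 1, "tx": 0.012, "ty": -0.002, "tz": -0.0235, "wx": 0, "wy": -0.056, "wz": 0},
    {"jaw": 1, "tx": 0.01, "ty": -0.001, "tz": -0.024, "wx": 0, "wy": -0.056, "wz": 0},
    {"jaw": 1, "tx": 0.009, "ty": 0, "tz": -0.025, "wx": 0, "wy": -0.056, "wz": 0},
    {"jaw": 1, "tx": 0.008, "ty": 0, "tz": -0.025, "wx": 0, "wy": -0.056, "wz": 0},
    {"jaw": 1, "tx": 0.006, "ty": 0, "tz": -0.0255, "wx": 0, "wy": -0.056, "wz": 0},
    {"jaw": 1, "tx": 0.005, "ty": 0, "tz": -0.026, "wx": 0, "wy": -0.056, "wz": 0},
    {"jaw": 1, "tx": 0.003, "ty": 0, "tz": -0.026, "wx": 0, "wy": -0.056, "wz": 0},
    {"jaw": 1, "tx": 0.002, "ty": 0, "tz": -0.024, "wx": 0, "wy": -0.056, "wz": 0},
    {"jaw": 1, "tx": 0, "ty": 0, "tz": -0.018, "wx": 0, "wy": -0.05, "wz": 0},
    {"jaw": 1, "tx": 0, "ty": 0, "tz": -0.009, "wx": 0, "wy": -0.03, "wz": 0},
  ],
)

```text
time_s: 9.68
tool_pos: [0.5758, 0.0042, 0.1773]
tcp_rot: [-0.063, 2.18, -2.19]
wrist_force: [0.2, -0.6, -1.0]
grip_width: 0.0494
```

```bash
python3 - <<'E'
from plan import *
p,M=state()
t=rack(0,-.099,0); print(t)
rows(p,M,[t[0],t[1],.175],183.5,4,1)
E
```

```text
t 9.68 pos [0.5758 0.0042 0.1773] jawyaw -176.3 yaxis [ 0.007 -0.004 -1.   ] F [ 0.2 -0.6 -1. ] w 0.0494 j [ 0.01  0.38  0.04  1.22 -0.   -1.63]
[0.58104381 0.02168465 0.        ]
{"jaw":1,"tx":-0.0016,"ty":0.0006,"tz":-0.0043,"wx":-0.0012,"wy":0.0009,"wz":-0.0017},
{"jaw":1,"tx":-0.0016,"ty":0.0006,"tz":-0.0043,"wx":-0.0012,"wy":0.0009,"wz":-0.0017},
{"jaw":1,"tx":-0.0016,"ty":0.0006,"tz":-0.0043,"wx":-0.0012,"wy":0.0009,"wz":-0.0017},
{"jaw":1,"tx":-0.0016,"ty":0.0006,"tz":-0.0043,"wx":-0.0012,"wy":0.0009,"wz":-0.0017},
end [0.5811 0.0218 0.1749] -176.5
```

Emit:
apply_moves(
  targets=[
    {"jaw": 1, "tx": -0.003, "ty": 0.001, "tz": -0.009, "wx": -0.002, "wy": 0.002, "wz": -0.003},
    {"jaw": 1, "tx": -0.003, "ty": 0.001, "tz": -0.009, "wx": -0.002, "wy": 0.001, "wz": -0.003},
    {"jaw": 1, "tx": 0, "ty": 0.001, "tz": -0.001, "wx": 0, "wy": 0, "wz": 0},
    {"jaw": 1, "tx": 0, "ty": 0.001, "tz": 0, "wx": 0, "wy": 0, "wz": 0},
  ],
)

```text
time_s: 10.02
tool_pos: [0.5809, 0.0256, 0.1721]
tcp_rot: [-0.067, 2.19, -2.191]
wrist_force: [0.2, -1.2, -0.5]
grip_width: 0.0491
```

```bash
python3 - <<'E'
from plan import *
p,M=state()
t=rack(0,-.098,0); print(t)
rows(p,M,[t[0],t[1],.075],183.5,4,1)
pp,d=snap("top","top4"); crop(pp,185,140,285,215,8,"t4.png")
pp,d=snap("scene","sc4"); crop(pp,200,110,320,200,6,"s4.png")
E
```

```text
t 10.02 pos [0.5809 0.0256 0.1721] jawyaw -176.5 yaxis [-0.001 -0.001 -1.   ] F [ 0.2 -1.2 -0.5] w 0.0491 j [ 0.04  0.4   0.05  1.22 -0.   -1.59]
[0.58098276 0.02268279 0.        ]
{"jaw":1,"tx":0,"ty":0.0243,"tz":0.0007,"wx":-0.0001,"wy":-0,"wz":0.0002},
{"jaw":1,"tx":0,"ty":0.0243,"tz":0.0007,"wx":-0.0001,"wy":-0,"wz":0.0002},
{"jaw":1,"tx":0,"ty":0.0243,"tz":0.0007,"wx":-0.0001,"wy":-0,"wz":0.0002},
{"jaw":1,"tx":0,"ty":0.0243,"tz":0.0007,"wx":-0.0001,"wy":-0,"wz":0.0002},
end [0.581  0.0228 0.0749] -176.5
```

View pics/t4.png

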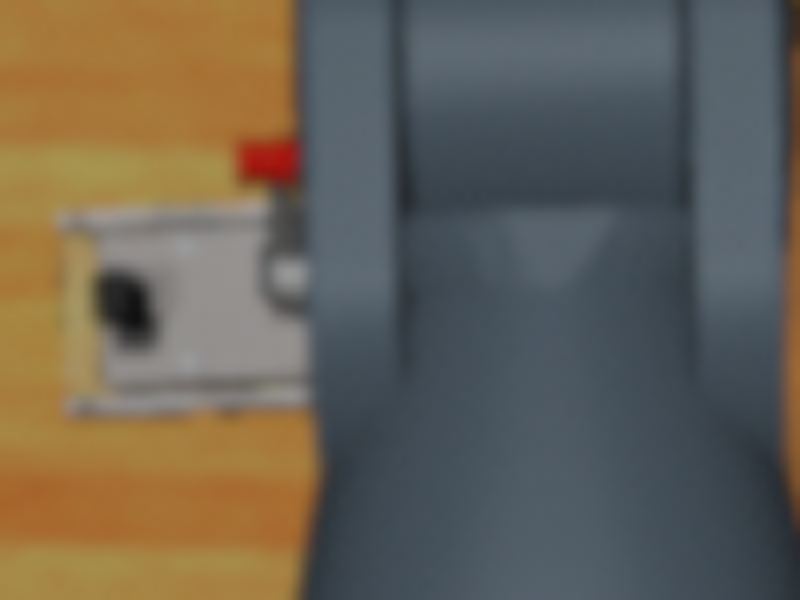

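View pics/s4.png

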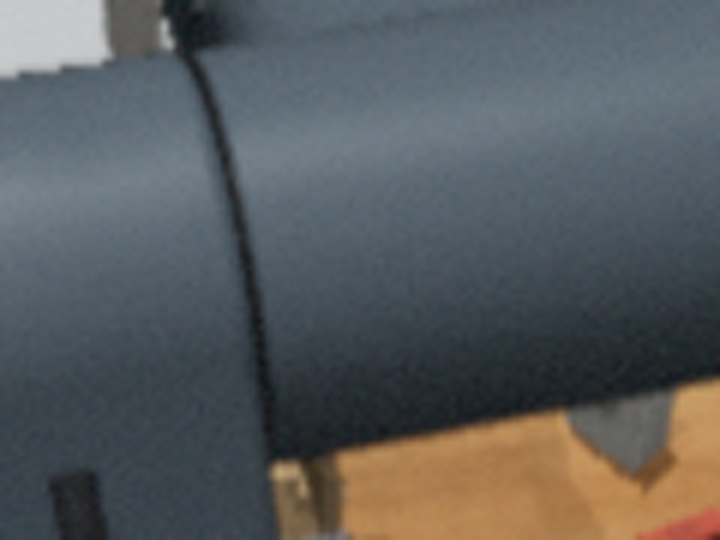

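Emit:
apply_moves(
  targets=[
    {"jaw": 1, "tx": 0, "ty": 0.025, "tz": 0.001, "wx": 0, "wy": 0, "wz": 0},
    {"jaw": 1, "tx": 0, "ty": 0.025, "tz": 0.001, "wx": 0, "wy": 0, "wz": 0},
    {"jaw": 1, "tx": 0, "ty": 0.025, "tz": 0.001, "wx": 0, "wy": 0, "wz": 0},
    {"jaw": 1, "tx": 0, "ty": 0.012, "tz": 0, "wx": 0, "wy": 0, "wz": 0},
  ],
)

```text
time_s: 10.45
tool_pos: [0.5841, 0.0214, 0.0865]
tcp_rot: [-0.054, 2.193, -2.184]
wrist_force: [-1.9, 8.0, 4.2]
grip_width: 0.0494
```

```bash
python3 - <<'E'
from plan import *
p,M=state()
t=rack(0,-.098,0); print(t)
rows(p,M,[t[0],t[1],.062],183.5,4,1)
E
```

```text
t 10.45 pos [0.5841 0.0214 0.0865] jawyaw -176.7 yaxis [ 0.008  0.005 -1.   ] F [-1.9  8.   4.2] w 0.0494 j [ 0.03  0.45 -0.1   1.02  0.   -1.59]
[0.58098276 0.02268279 0.        ]
{"jaw":1,"tx":0.0008,"ty":0.0061,"tz":-0.0003,"wx":0.0011,"wy":-0.001,"wz":-0.0021},
{"jaw":1,"tx":0.0008,"ty":0.0061,"tz":-0.0003,"wx":0.0011,"wy":-0.001,"wz":-0.0021},
{"jaw":1,"tx":0.0008,"ty":0.0061,"tz":-0.0003,"wx":0.0011,"wy":-0.001,"wz":-0.0021},
{"jaw":1,"tx":0.0008,"ty":0.0061,"tz":-0.0004,"wx":0.0011,"wy":-0.001,"wz":-0.0021},
end [0.5809 0.0226 0.0621] -176.5
```

Emit:
apply_moves(
  targets=[
    {"jaw": 1, "tx": 0, "ty": -0.004, "tz": -0.006, "wx": 0, "wy": 0, "wz": 0},
    {"jaw": 1, "tx": 0.002, "ty": 0, "tz": -0.006, "wx": 0, "wy": 0, "wz": 0},
    {"jaw": 1, "tx": 0, "ty": 0, "tz": -0.001, "wx": 0, "wy": 0, "wz": 0},
  ],
)

```text
time_s: 10.7
tool_pos: [0.5795, 0.0331, 0.0887]
tcp_rot: [-0.054, 2.197, -2.188]
wrist_force: [0.6, 0.5, -0.4]
grip_width: 0.0494
```

```bash
python3 - <<'E'
from plan import *
p,M=state()
E
```

```text
t 10.70 pos [0.5795 0.0331 0.0887] jawyaw -177.0 yaxis [ 0.004  0.005 -1.   ] F [ 0.6  0.5 -0.4] w 0.0494 j [ 0.05  0.44 -0.1   1.02  0.   -1.57]
```

Emit:
apply_moves(
  targets=[
    {"jaw": 1, "tx": 0, "ty": 0.008, "tz": 0, "wx": 0.001, "wy": 0.005, "wz": -0.003},
    {"jaw": 1, "tx": 0, "ty": 0.008, "tz": 0, "wx": 0.001, "wy": 0.004, "wz": 0},
    {"jaw": 1, "tx": 0, "ty": 0.005, "tz": 0, "wx": 0, "wy": 0, "wz": 0},
  ],
)

```text
time_s: 10.95
tool_pos: [0.5817, 0.0331, 0.0695]
tcp_rot: [-0.04, 2.198, -2.195]
wrist_force: [0.5, -0.4, -0.6]
grip_width: 0.0493
```

Emit:
apply_moves(
  targets=[
    {"jaw": 1, "tx": 0, "ty": 0.005, "tz": 0, "wx": 0, "wy": 0, "wz": 0},
  ],
)

```text
time_s: 11.03
tool_pos: [0.5819, 0.033, 0.0641]
tcp_rot: [-0.04, 2.198, -2.195]
wrist_force: [0.4, -0.7, -0.5]
grip_width: 0.049
```

Emit:
apply_moves(
  targets=[
    {"jaw": 1, "tx": 0, "ty": 0.004, "tz": 0, "wx": 0, "wy": 0, "wz": 0},
  ],
)

```text
time_s: 11.12
tool_pos: [0.5819, 0.033, 0.0599]
tcp_rot: [-0.04, 2.198, -2.195]
wrist_force: [-25.7, 4.7, 99.1]
grip_width: 0.0497
```

Emit:
apply_moves(
  targets=[
    {"jaw": 1, "tx": 0, "ty": -0.003, "tz": 0, "wx": 0, "wy": 0, "wz": 0},
  ],
)

```text
time_s: 11.2
tool_pos: [0.5817, 0.033, 0.0624]
tcp_rot: [-0.04, 2.198, -2.195]
wrist_force: [0.7, -0.3, -0.9]
grip_width: 0.0494
```

```bash
python3 - <<'E'
from plan import *
p,M=state()
E
```

```text
t 11.20 pos [0.5817 0.033  0.0624] jawyaw -177.6 yaxis [ 0.006  0.002 -1.   ] F [ 0.7 -0.3 -0.9] w 0.0494 j [ 0.06  0.47 -0.14  0.96  0.   -1.56]
```

Emit:
apply_moves(
  targets=[
    {"jaw": 1, "tx": 0, "ty": 0.0015, "tz": 0, "wx": 0, "wy": -0.015, "wz": 0},
    {"jaw": 0.1, "tx": 0, "ty": 0.0005, "tz": 0, "wx": 0, "wy": 0, "wz": 0},
    {"jaw": 0.1, "tx": 0, "ty": 0, "tz": 0, "wx": 0, "wy": 0, "wz": 0},
    {"jaw": 0.1, "tx": 0, "ty": 0, "tz": 0, "wx": 0, "wy": 0, "wz": 0},
    {"jaw": 0.1, "tx": 0, "ty": -0.015, "tz": 0, "wx": 0, "wy": 0, "wz": 0},
    {"jaw": 0.1, "tx": 0, "ty": -0.03, "tz": 0, "wx": 0, "wy": 0, "wz": 0},
    {"jaw": 0, "tx": 0, "ty": -0.03, "tz": 0, "wx": 0, "wy": 0, "wz": 0},
    {"jaw": 0, "tx": 0, "ty": -0.02, "tz": 0, "wx": 0, "wy": 0, "wz": 0},
  ],
)

```text
time_s: 11.87
tool_pos: [0.5776, 0.0322, 0.1521]
tcp_rot: [-0.068, 2.195, -2.193]
wrist_force: [0.7, -0.4, -0.5]
grip_width: 0.0856
```

```bash
python3 - <<'E'
from plan import *
p,M=state()
d=np.load("top2.npz")["d"]
print(topfit("top",d,(323,211),.078))
rows(p,M,[.4652,-.2023,.165],103.7,13,0)
E
```

```text
t 11.87 pos [0.5776 0.0322 0.1521] jawyaw -176.7 yaxis [-0.004  0.001 -1.   ] F [ 0.7 -0.4 -0.5] w 0.0856 j [ 0.06  0.41  0.01  1.18  0.   -1.57]
(array([ 0.46529351, -0.20240811]), np.float64(1.8114865001162614), array([0.0568127 , 0.01866346]), 94, np.float64(0.07852654978392253))
{"jaw":0,"tx":0.0097,"ty":-0.001,"tz":0.0175,"wx":-0.0001,"wy":0.1069,"wz":0.0003},
{"jaw":0,"tx":0.0078,"ty":-0.001,"tz":0.0184,"wx":-0.0001,"wy":0.1069,"wz":0.0003},
{"jaw":0,"tx":0.0057,"ty":-0.001,"tz":0.0192,"wx":-0.0001,"wy":0.1069,"wz":0.0003},
{"jaw":0,"tx":0.0037,"ty":-0.001,"tz":0.0197,"wx":-0.0001,"wy":0.1069,"wz":0.0003},
{"jaw":0,"tx":0.0015,"ty":-0.001,"tz":0.0199,"wx":-0.0001,"wy":0.1069,"wz":0.0003},
{"jaw":0,"tx":-0.0006,"ty":-0.001,"tz":0.02,"wx":-0.0001,"wy":0.1069,"wz":0.0003},
{"jaw":0,"tx":-0.0027,"ty":-0.001,"tz":0.0198,"wx":-0.0001,"wy":0.1069,"wz":0.0003},
{"jaw":0,"tx":-0.0048,"ty":-0.001,"tz":0.0194,"wx":-0.0001,"wy":0.1069,"wz":0.0003},
{"jaw":0,"tx":-0.0069,"ty":-0.001,"tz":0.0188,"wx":-0.0001,"wy":0.1069,"wz":0.0003},
{"jaw":0,"tx":-0.0088,"ty":-0.001,"tz":0.0179,"wx":-0.0001,"wy":0.1069,"wz":0.0003},
{"jaw":0,"tx":-0.0107,"ty":-0.001,"tz":0.0169,"wx":-0.0001,"wy":0.1069,"wz":0.0003},
{"jaw":0,"tx":-0.0124,"ty":-0.001,"tz":0.0157,"wx":-0.0001,"wy":0.1069,"wz":0.0003},
{"jaw":0,"tx":-0.014,"ty":-0.001,"tz":0.0142,"wx":-0.0001,"wy":0.1069,"wz":0.0003},
end [ 0.4652 -0.2021  0.1652] 103.7
```

Emit:
apply_moves(
  targets=[
    {"jaw": 0, "tx": 0.01, "ty": -0.002, "tz": 0.0175, "wx": 0, "wy": 0.107, "wz": 0},
    {"jaw": 0, "tx": 0.008, "ty": -0.002, "tz": 0.0185, "wx": 0, "wy": 0.107, "wz": 0},
    {"jaw": 0, "tx": 0.006, "ty": -0.001, "tz": 0.019, "wx": 0, "wy": 0.107, "wz": 0},
    {"jaw": 0, "tx": 0.004, "ty": -0.001, "tz": 0.0195, "wx": 0, "wy": 0.107, "wz": 0},
    {"jaw": 0, "tx": 0.0015, "ty": -0.001, "tz": 0.02, "wx": 0, "wy": 0.107, "wz": 0},
    {"jaw": 0, "tx": -0.0005, "ty": -0.001, "tz": 0.02, "wx": 0, "wy": 0.107, "wz": 0},
    {"jaw": 0, "tx": -0.0025, "ty": -0.001, "tz": 0.02, "wx": 0, "wy": 0.107, "wz": 0},
    {"jaw": 0, "tx": -0.005, "ty": -0.001, "tz": 0.0195, "wx": 0, "wy": 0.107, "wz": 0},
    {"jaw": 0, "tx": -0.007, "ty": 0, "tz": 0.019, "wx": 0, "wy": 0.107, "wz": 0},
    {"jaw": 0, "tx": -0.009, "ty": 0, "tz": 0.018, "wx": 0, "wy": 0.107, "wz": 0},
    {"jaw": 0, "tx": -0.0105, "ty": 0, "tz": 0.017, "wx": 0, "wy": 0.1, "wz": 0},
    {"jaw": 0, "tx": -0.01, "ty": 0, "tz": 0.013, "wx": 0, "wy": 0.06, "wz": 0},
  ],
)

```text
time_s: 12.87
tool_pos: [0.4681, -0.1852, 0.1669]
tcp_rot: [-1.031, -1.462, 1.455]
wrist_force: [0.1, 0.9, -0.7]
grip_width: 0.0856
```

```bash
python3 - <<'E'
from plan import *
from ov import ov
p,M=state()
rows(p,M,[.4652,-.2023,.15],103.7,4,0)
pp,d=snap("top","top5"); ov(pp,"top",(185,140,285,215),8,RO[0],RO[1],YAW,.117,"t5.png",ang=2.05)
print(topfit("top",d,(260,174),.088,r=18))
pp,d=snap("scene","sc5"); crop(pp,200,110,320,200,6,"s5.png")
E
```

```text
t 12.87 pos [ 0.4681 -0.1852  0.1669] jawyaw 109.7 yaxis [ 0.005  0.001 -1.   ] F [ 0.1  0.9 -0.7] w 0.0856 j [-0.38  0.24 -0.18  1.14  0.   -0.72]
{"jaw":0,"tx":-0.0038,"ty":0.0042,"tz":0.0021,"wx":0.0014,"wy":0.0261,"wz":-0.0002},
{"jaw":0,"tx":-0.0038,"ty":0.0042,"tz":0.002,"wx":0.0014,"wy":0.0261,"wz":-0.0002},
{"jaw":0,"tx":-0.0039,"ty":0.0042,"tz":0.0019,"wx":0.0014,"wy":0.0261,"wz":-0.0002},
{"jaw":0,"tx":-0.0039,"ty":0.0042,"tz":0.0018,"wx":0.0014,"wy":0.0261,"wz":-0.0002},
end [ 0.4653 -0.2022  0.15  ] 103.7
(array([0.5810331 , 0.02907847]), np.float64(3.12614832971153), array([0.05176137, 0.03015601]), 138, np.float64(0.08824182332646874))
```

View pics/t5.png

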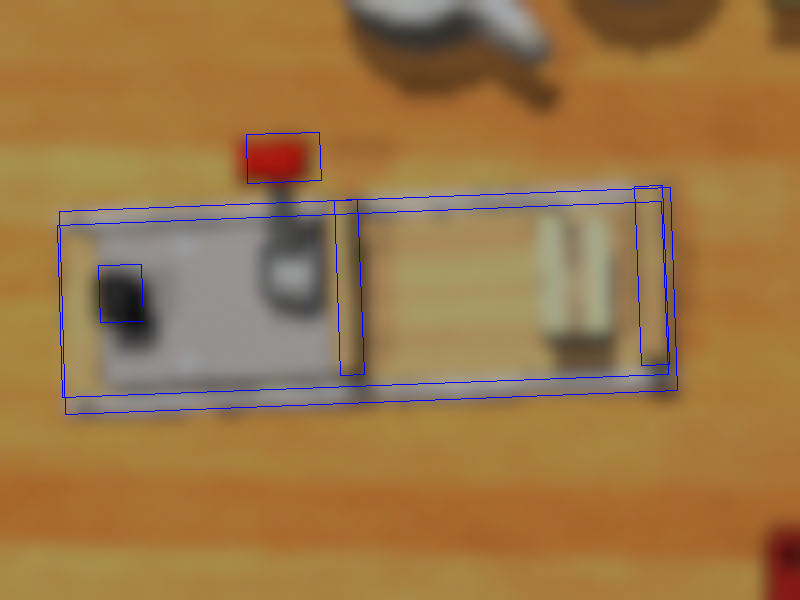

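View pics/s5.png

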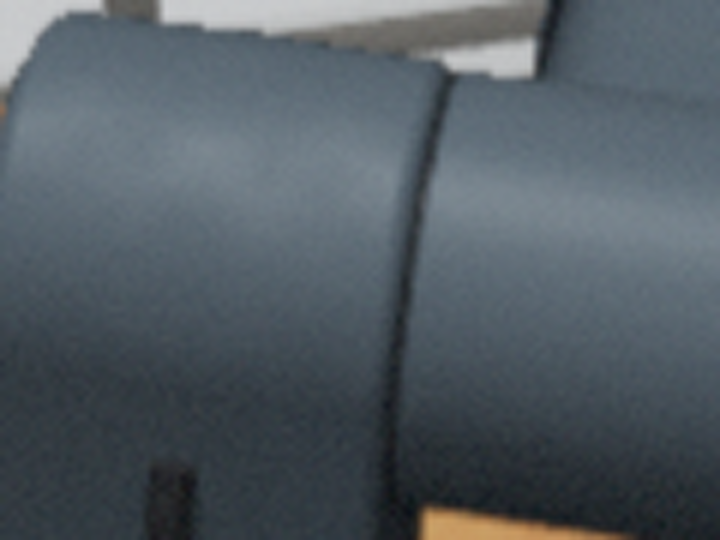

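Emit:
apply_moves(
  targets=[
    {"jaw": 0, "tx": -0.004, "ty": 0.004, "tz": 0.002, "wx": 0.002, "wy": 0.03, "wz": 0},
    {"jaw": 0, "tx": -0.004, "ty": 0.004, "tz": 0.002, "wx": 0.002, "wy": 0.03, "wz": 0},
    {"jaw": 0, "tx": -0.003, "ty": 0.004, "tz": 0.002, "wx": 0.001, "wy": 0.03, "wz": 0},
    {"jaw": 0, "tx": 0, "ty": 0.003, "tz": 0, "wx": 0, "wy": 0.008, "wz": 0},
    {"jaw": 0, "tx": 0, "ty": 0.001, "tz": 0, "wx": 0, "wy": 0, "wz": 0},
  ],
)

```text
time_s: 13.38
tool_pos: [0.4664, -0.1983, 0.149]
tcp_rot: [-1.086, -1.384, 1.385]
wrist_force: [0.1, -0.3, 0.6]
grip_width: 0.0854
```

```bash
python3 - <<'E'
from plan import *
p,M=state()
rows(p,M,[.4652,-.2023,.1],103.7,3,0)
E
```

```text
t 13.38 pos [ 0.4664 -0.1983  0.149 ] jawyaw 103.8 yaxis [ 0.    -0.001 -1.   ] F [ 0.1 -0.3  0.6] w 0.0854 j [-0.4   0.26 -0.2   1.11 -0.   -0.64]
{"jaw":0,"tx":-0.0012,"ty":0.0163,"tz":0.0007,"wx":-0,"wy":0.0007,"wz":-0.0003},
{"jaw":0,"tx":-0.0012,"ty":0.0163,"tz":0.0007,"wx":-0,"wy":0.0007,"wz":-0.0003},
{"jaw":0,"tx":-0.0012,"ty":0.0163,"tz":0.0007,"wx":-0,"wy":0.0007,"wz":-0.0003},
end [ 0.4652 -0.2023  0.1001] 103.7
```

Emit:
apply_moves(
  targets=[
    {"jaw": 0, "tx": -0.0015, "ty": 0.02, "tz": 0.001, "wx": 0, "wy": 0, "wz": -0.002},
    {"jaw": 0, "tx": -0.0015, "ty": 0.025, "tz": 0.001, "wx": 0, "wy": 0, "wz": -0.002},
    {"jaw": 0, "tx": -0.001, "ty": 0.025, "tz": 0.001, "wx": 0, "wy": 0, "wz": 0},
    {"jaw": 0, "tx": 0, "ty": 0.018, "tz": 0, "wx": 0, "wy": 0, "wz": 0},
    {"jaw": 0, "tx": 0, "ty": 0.005, "tz": 0, "wx": 0, "wy": 0, "wz": 0},
  ],
)

```text
time_s: 13.8
tool_pos: [0.4669, -0.2015, 0.0533]
tcp_rot: [-1.083, -1.392, 1.386]
wrist_force: [-1.2, 0.9, 0.2]
grip_width: 0.0853
```

```bash
python3 - <<'E'
from plan import *
p,M=state()
rows(p,M,[.4652,-.2023,.045],103.7,2,0)
E
```

```text
t 13.80 pos [ 0.4669 -0.2015  0.0533] jawyaw 104.1 yaxis [ 0.003  0.002 -1.   ] F [-1.2  0.9  0.2] w 0.0853 j [-0.41  0.34 -0.35  0.87  0.   -0.66]
{"jaw":0,"tx":-0.0002,"ty":0.0041,"tz":0.0009,"wx":0.0016,"wy":0.0038,"wz":0.0006},
{"jaw":0,"tx":-0.0002,"ty":0.0041,"tz":0.0009,"wx":0.0016,"wy":0.0038,"wz":0.0006},
end [ 0.4653 -0.2023  0.0451] 103.7
```

Emit:
apply_moves(
  targets=[
    {"jaw": 0, "tx": 0, "ty": 0.006, "tz": 0.001, "wx": 0.001, "wy": 0.004, "wz": 0},
    {"jaw": 1, "tx": 0, "ty": 0.001, "tz": 0.001, "wx": 0, "wy": 0, "wz": 0},
    {"jaw": 1, "tx": 0, "ty": 0.001, "tz": 0, "wx": 0, "wy": 0, "wz": 0},
  ],
)

```text
time_s: 14.05
tool_pos: [0.4649, -0.2011, 0.0446]
tcp_rot: [-1.082, -1.388, 1.385]
wrist_force: [-0.4, 0.8, 0.1]
grip_width: 0.0637
```

Emit:
apply_moves(
  targets=[
    {"jaw": 1, "tx": 0, "ty": 0.001, "tz": 0, "wx": 0, "wy": 0, "wz": 0},
    {"jaw": 1, "tx": 0, "ty": 0.001, "tz": 0, "wx": 0, "wy": 0, "wz": 0},
  ],
)

```text
time_s: 14.22
tool_pos: [0.4657, -0.2012, 0.0446]
tcp_rot: [-1.084, -1.39, 1.385]
wrist_force: [-7.5, 2.7, 10.5]
grip_width: 0.0555
```

```bash
python3 - <<'E'
from plan import *
p,M=state()
E
```

```text
t 14.22 pos [ 0.4657 -0.2012  0.0446] jawyaw 104.0 yaxis [ 0.002  0.002 -1.   ] F [-7.5  2.7 10.5] w 0.0555 j [-0.41  0.35 -0.37  0.85  0.   -0.65]
```

Emit:
apply_moves(
  targets=[
    {"jaw": 1, "tx": 0, "ty": -0.02, "tz": 0, "wx": 0, "wy": 0, "wz": 0},
    {"jaw": 1, "tx": 0, "ty": -0.03, "tz": 0, "wx": 0, "wy": 0, "wz": 0},
    {"jaw": 1, "tx": 0, "ty": -0.03, "tz": 0, "wx": 0, "wy": 0, "wz": 0},
    {"jaw": 1, "tx": 0, "ty": -0.03, "tz": 0, "wx": 0, "wy": 0, "wz": 0},
  ],
)

```text
time_s: 14.55
tool_pos: [0.4629, -0.2001, 0.1561]
tcp_rot: [-1.077, -1.387, 1.385]
wrist_force: [0.9, -1.7, -0.4]
grip_width: 0.0556
```

```bash
python3 - <<'E'
from plan import *
p,M=state()
t=rack(0,-.053,0); print(t)
rows(p,M,[t[0],t[1],.175],183.5,14,1)
E
```

```text
t 14.55 pos [ 0.4629 -0.2001  0.1561] jawyaw 104.1 yaxis [-0.004  0.004 -1.   ] F [ 0.9 -1.7 -0.4] w 0.0556 j [-0.41  0.26 -0.19  1.13  0.   -0.65]
[0.57823557 0.06759886 0.        ]
{"jaw":1,"tx":0.0166,"ty":-0.0013,"tz":-0.0126,"wx":0.0001,"wy":-0.099,"wz":0.0004},
{"jaw":1,"tx":0.0152,"ty":-0.0013,"tz":-0.0142,"wx":0.0001,"wy":-0.099,"wz":0.0004},
{"jaw":1,"tx":0.0137,"ty":-0.0013,"tz":-0.0156,"wx":0.0001,"wy":-0.099,"wz":0.0004},
{"jaw":1,"tx":0.0121,"ty":-0.0013,"tz":-0.0169,"wx":0.0001,"wy":-0.099,"wz":0.0004},
{"jaw":1,"tx":0.0104,"ty":-0.0013,"tz":-0.018,"wx":0.0001,"wy":-0.099,"wz":0.0004},
{"jaw":1,"tx":0.0086,"ty":-0.0013,"tz":-0.019,"wx":0.0001,"wy":-0.099,"wz":0.0004},
{"jaw":1,"tx":0.0066,"ty":-0.0013,"tz":-0.0197,"wx":0.0001,"wy":-0.099,"wz":0.0004},
{"jaw":1,"tx":0.0047,"ty":-0.0013,"tz":-0.0203,"wx":0.0001,"wy":-0.099,"wz":0.0004},
{"jaw":1,"tx":0.0026,"ty":-0.0013,"tz":-0.0207,"wx":0.0001,"wy":-0.099,"wz":0.0004},
{"jaw":1,"tx":0.0006,"ty":-0.0014,"tz":-0.0208,"wx":0.0001,"wy":-0.099,"wz":0.0004},
{"jaw":1,"tx":-0.0015,"ty":-0.0014,"tz":-0.0208,"wx":0.0001,"wy":-0.099,"wz":0.0004},
{"jaw":1,"tx":-0.0035,"ty":-0.0014,"tz":-0.0205,"wx":0.0001,"wy":-0.099,"wz":0.0004},
{"jaw":1,"tx":-0.0055,"ty":-0.0014,"tz":-0.0201,"wx":0.0001,"wy":-0.099,"wz":0.0004},
{"jaw":1,"tx":-0.0075,"ty":-0.0014,"tz":-0.0194,"wx":0.0001,"wy":-0.099,"wz":0.0004},
end [0.5781 0.0675 0.175 ] -176.5
```

Emit:
apply_moves(
  targets=[
    {"jaw": 1, "tx": 0.0165, "ty": -0.003, "tz": -0.0125, "wx": 0, "wy": -0.1, "wz": 0},
    {"jaw": 1, "tx": 0.015, "ty": -0.003, "tz": -0.014, "wx": 0, "wy": -0.1, "wz": 0},
    {"jaw": 1, "tx": 0.0135, "ty": -0.002, "tz": -0.0155, "wx": 0, "wy": -0.1, "wz": 0},
    {"jaw": 1, "tx": 0.012, "ty": -0.002, "tz": -0.017, "wx": 0, "wy": -0.1, "wz": 0},
    {"jaw": 1, "tx": 0.0105, "ty": -0.001, "tz": -0.018, "wx": 0, "wy": -0.1, "wz": 0},
    {"jaw": 1, "tx": 0.0085, "ty": -0.001, "tz": -0.019, "wx": 0, "wy": -0.1, "wz": 0},
    {"jaw": 1, "tx": 0.0065, "ty": -0.001, "tz": -0.0195, "wx": 0, "wy": -0.1, "wz": 0},
    {"jaw": 1, "tx": 0.0045, "ty": -0.001, "tz": -0.02, "wx": 0, "wy": -0.1, "wz": 0},
    {"jaw": 1, "tx": 0.0025, "ty": -0.001, "tz": -0.0205, "wx": 0, "wy": -0.1, "wz": 0},
    {"jaw": 1, "tx": 0.0005, "ty": 0, "tz": -0.021, "wx": 0, "wy": -0.1, "wz": 0},
    {"jaw": 1, "tx": -0.0015, "ty": 0, "tz": -0.021, "wx": 0, "wy": -0.1, "wz": 0},
    {"jaw": 1, "tx": -0.0035, "ty": 0, "tz": -0.0205, "wx": 0, "wy": -0.1, "wz": 0},
    {"jaw": 1, "tx": -0.0055, "ty": 0, "tz": -0.015, "wx": 0, "wy": -0.08, "wz": 0},
    {"jaw": 1, "tx": -0.005, "ty": 0, "tz": -0.008, "wx": 0, "wy": -0.04, "wz": 0},
  ],
)

```text
time_s: 15.72
tool_pos: [0.5792, 0.0626, 0.1968]
tcp_rot: [-0.029, 2.176, -2.182]
wrist_force: [-0.4, 0.2, -0.7]
grip_width: 0.0555
```

```bash
python3 - <<'E'
from plan import *
p,M=state()
t=rack(0,-.053,0); print(t)
rows(p,M,[t[0],t[1],.17],183.5,4,1)
E
```

```text
t 15.72 pos [0.5792 0.0626 0.1968] jawyaw -176.8 yaxis [ 0.029 -0.002 -1.   ] F [-0.4  0.2 -0.7] w 0.0555 j [ 0.11  0.37  0.07  1.24 -0.01 -1.52]
[0.57823557 0.06759886 0.        ]
{"jaw":1,"tx":0.0004,"ty":0.0067,"tz":-0.0013,"wx":-0.0009,"wy":-0.0013,"wz":-0.0073},
{"jaw":1,"tx":0.0003,"ty":0.0067,"tz":-0.0013,"wx":-0.0009,"wy":-0.0013,"wz":-0.0073},
{"jaw":1,"tx":0.0003,"ty":0.0067,"tz":-0.0013,"wx":-0.0009,"wy":-0.0013,"wz":-0.0073},
{"jaw":1,"tx":0.0002,"ty":0.0067,"tz":-0.0013,"wx":-0.0009,"wy":-0.0013,"wz":-0.0073},
end [0.5782 0.0677 0.17  ] -176.5
```

Emit:
apply_moves(
  targets=[
    {"jaw": 1, "tx": 0, "ty": 0.01, "tz": -0.001, "wx": -0.001, "wy": 0, "wz": -0.015},
    {"jaw": 1, "tx": 0, "ty": 0.01, "tz": -0.001, "wx": -0.001, "wy": 0, "wz": -0.01},
    {"jaw": 1, "tx": 0, "ty": 0.005, "tz": 0, "wx": 0, "wy": 0, "wz": 0},
    {"jaw": 1, "tx": 0, "ty": 0.001, "tz": 0, "wx": 0, "wy": 0, "wz": 0},
  ],
)

```text
time_s: 16.05
tool_pos: [0.5805, 0.0659, 0.1703]
tcp_rot: [-0.057, 2.189, -2.192]
wrist_force: [-0.6, 0.2, -0.9]
grip_width: 0.055
```

```bash
python3 - <<'E'
from plan import *
p,M=state()
t=rack(0,-.053,0); print(t)
rows(p,M,[t[0],t[1],.072],183.5,5,1)
E
```

```text
t 16.05 pos [0.5805 0.0659 0.1703] jawyaw -176.8 yaxis [ 0.005 -0.001 -1.   ] F [-0.6  0.2 -0.9] w 0.0550 j [ 0.11  0.4   0.05  1.21 -0.   -1.51]
[0.57823557 0.06759886 0.        ]
{"jaw":1,"tx":0.0005,"ty":0.0197,"tz":-0.0004,"wx":-0.0002,"wy":-0.0009,"wz":-0.0009},
{"jaw":1,"tx":0.0005,"ty":0.0197,"tz":-0.0004,"wx":-0.0002,"wy":-0.0009,"wz":-0.0009},
{"jaw":1,"tx":0.0005,"ty":0.0197,"tz":-0.0004,"wx":-0.0002,"wy":-0.0009,"wz":-0.0009},
{"jaw":1,"tx":0.0005,"ty":0.0197,"tz":-0.0004,"wx":-0.0002,"wy":-0.0009,"wz":-0.0009},
{"jaw":1,"tx":0.0005,"ty":0.0197,"tz":-0.0004,"wx":-0.0002,"wy":-0.0009,"wz":-0.0009},
end [0.5782 0.0677 0.0718] -176.5
```

Emit:
apply_moves(
  targets=[
    {"jaw": 1, "tx": 0.001, "ty": 0.02, "tz": -0.0005, "wx": 0, "wy": -0.001, "wz": -0.002},
    {"jaw": 1, "tx": 0.001, "ty": 0.025, "tz": -0.0005, "wx": 0, "wy": -0.001, "wz": -0.002},
    {"jaw": 1, "tx": 0.0005, "ty": 0.02, "tz": -0.0005, "wx": 0, "wy": -0.001, "wz": -0.001},
    {"jaw": 1, "tx": 0.0005, "ty": 0.012, "tz": -0.0005, "wx": 0, "wy": 0, "wz": 0},
  ],
)

```text
time_s: 16.38
tool_pos: [0.5781, 0.0647, 0.0924]
tcp_rot: [-0.053, 2.192, -2.195]
wrist_force: [0.1, 0.3, -1.4]
grip_width: 0.055
```

Emit:
apply_moves(
  targets=[
    {"jaw": 1, "tx": 0, "ty": 0.008, "tz": 0, "wx": 0, "wy": 0, "wz": 0},
  ],
)

```text
time_s: 16.47
tool_pos: [0.5771, 0.0638, 0.0829]
tcp_rot: [-0.053, 2.194, -2.197]
wrist_force: [-0.4, 0.8, -0.7]
grip_width: 0.0554
```

```bash
python3 - <<'E'
from plan import *
p,M=state()
t=rack(0,-.053,0); print(t)
rows(p,M,[t[0],t[1],.055],183.5,3,1)
E
```

```text
t 16.47 pos [0.5771 0.0638 0.0829] jawyaw -177.2 yaxis [ 0.002 -0.001 -1.   ] F [-0.4  0.8 -0.7] w 0.0554 j [ 0.11  0.45 -0.11  1.01 -0.   -1.51]
[0.57823557 0.06759886 0.        ]
{"jaw":1,"tx":-0.0004,"ty":0.0093,"tz":-0.0012,"wx":-0.0005,"wy":-0.0039,"wz":-0.0005},
{"jaw":1,"tx":-0.0004,"ty":0.0093,"tz":-0.0012,"wx":-0.0005,"wy":-0.0039,"wz":-0.0005},
{"jaw":1,"tx":-0.0004,"ty":0.0093,"tz":-0.0012,"wx":-0.0005,"wy":-0.0039,"wz":-0.0005},
end [0.5781 0.0675 0.055 ] -176.5
```

Emit:
apply_moves(
  targets=[
    {"jaw": 1, "tx": 0, "ty": 0.009, "tz": -0.001, "wx": 0, "wy": -0.006, "wz": 0},
    {"jaw": 1, "tx": 0, "ty": 0.009, "tz": -0.001, "wx": 0, "wy": -0.006, "wz": 0},
    {"jaw": 1, "tx": 0, "ty": 0.004, "tz": 0, "wx": 0, "wy": 0, "wz": 0},
  ],
)

```text
time_s: 16.72
tool_pos: [0.5763, 0.0645, 0.0588]
tcp_rot: [-0.064, 2.189, -2.193]
wrist_force: [-0.7, -0.6, -0.7]
grip_width: 0.0551
```

Emit:
apply_moves(
  targets=[
    {"jaw": 1, "tx": 0, "ty": 0.002, "tz": 0, "wx": 0, "wy": 0, "wz": 0},
  ],
)

```text
time_s: 16.8
tool_pos: [0.5762, 0.0643, 0.0563]
tcp_rot: [-0.064, 2.189, -2.193]
wrist_force: [-0.5, 0.4, -0.5]
grip_width: 0.0554
```

Emit:
apply_moves(
  targets=[
    {"jaw": 1, "tx": 0, "ty": 0.0015, "tz": 0, "wx": 0, "wy": 0, "wz": 0},
  ],
)

```text
time_s: 16.88
tool_pos: [0.5763, 0.0643, 0.0548]
tcp_rot: [-0.064, 2.189, -2.193]
wrist_force: [-0.1, 0.2, -0.6]
grip_width: 0.0555
```

Emit:
apply_moves(
  targets=[
    {"jaw": 1, "tx": 0, "ty": 0.001, "tz": 0, "wx": 0, "wy": 0, "wz": 0},
  ],
)

```text
time_s: 16.97
tool_pos: [0.5766, 0.0643, 0.054]
tcp_rot: [-0.063, 2.189, -2.193]
wrist_force: [0.3, -0.1, -0.8]
grip_width: 0.0554
```

Emit:
apply_moves(
  targets=[
    {"jaw": 0.1, "tx": 0, "ty": 0.001, "tz": 0, "wx": 0, "wy": 0, "wz": 0},
    {"jaw": 0.1, "tx": 0, "ty": 0, "tz": 0, "wx": 0, "wy": 0, "wz": 0},
    {"jaw": 0.1, "tx": 0, "ty": 0, "tz": 0, "wx": 0, "wy": 0, "wz": 0},
    {"jaw": 0.1, "tx": 0, "ty": -0.015, "tz": 0, "wx": 0, "wy": 0, "wz": 0},
    {"jaw": 0.1, "tx": 0, "ty": -0.03, "tz": 0, "wx": 0, "wy": 0, "wz": 0},
    {"jaw": 0.1, "tx": 0, "ty": -0.03, "tz": 0, "wx": 0, "wy": 0, "wz": 0},
    {"jaw": 0.1, "tx": 0, "ty": -0.03, "tz": 0, "wx": 0, "wy": 0, "wz": 0},
    {"jaw": 0.2, "tx": 0, "ty": -0.03, "tz": 0, "wx": 0, "wy": 0, "wz": 0},
  ],
)

```text
time_s: 17.63
tool_pos: [0.5735, 0.0644, 0.1887]
tcp_rot: [-0.072, 2.192, -2.197]
wrist_force: [1.2, -0.9, 0.5]
grip_width: 0.0684
```

```bash
python3 - <<'E'
from plan import *
p,M=state()
rows(p,M,[.45,-.12,.22],93.5,14,.3)
E
```

```text
t 17.63 pos [0.5735 0.0644 0.1887] jawyaw -176.6 yaxis [-0.007 -0.003 -1.   ] F [ 1.2 -0.9  0.5] w 0.0684 j [ 0.11  0.39  0.08  1.27 -0.   -1.52]
{"jaw":0.3,"tx":0.0096,"ty":-0.0021,"tz":0.0126,"wx":-0.0005,"wy":0.1121,"wz":0.0003},
{"jaw":0.3,"tx":0.0081,"ty":-0.0022,"tz":0.0136,"wx":-0.0005,"wy":0.1121,"wz":0.0003},
{"jaw":0.3,"tx":0.0065,"ty":-0.0022,"tz":0.0144,"wx":-0.0005,"wy":0.1121,"wz":0.0003},
{"jaw":0.3,"tx":0.0049,"ty":-0.0022,"tz":0.0151,"wx":-0.0005,"wy":0.1121,"wz":0.0003},
{"jaw":0.3,"tx":0.0032,"ty":-0.0022,"tz":0.0155,"wx":-0.0005,"wy":0.1121,"wz":0.0003},
{"jaw":0.3,"tx":0.0014,"ty":-0.0022,"tz":0.0158,"wx":-0.0005,"wy":0.1121,"wz":0.0003},
{"jaw":0.3,"tx":-0.0004,"ty":-0.0022,"tz":0.0159,"wx":-0.0005,"wy":0.1121,"wz":0.0003},
{"jaw":0.3,"tx":-0.0021,"ty":-0.0022,"tz":0.0157,"wx":-0.0005,"wy":0.1121,"wz":0.0003},
{"jaw":0.3,"tx":-0.0039,"ty":-0.0022,"tz":0.0154,"wx":-0.0005,"wy":0.1121,"wz":0.0003},
{"jaw":0.3,"tx":-0.0056,"ty":-0.0022,"tz":0.0148,"wx":-0.0005,"wy":0.1121,"wz":0.0003},
{"jaw":0.3,"tx":-0.0072,"ty":-0.0022,"tz":0.0141,"wx":-0.0005,"wy":0.1121,"wz":0.0003},
{"jaw":0.3,"tx":-0.0087,"ty":-0.0022,"tz":0.0132,"wx":-0.0005,"wy":0.1121,"wz":0.0003},
{"jaw":0.3,"tx":-0.0102,"ty":-0.0022,"tz":0.0122,"wx":-0.0005,"wy":0.1121,"wz":0.0003},
{"jaw":0.3,"tx":-0.0115,"ty":-0.0022,"tz":0.0109,"wx":-0.0005,"wy":0.1121,"wz":0.0003},
end [ 0.4501 -0.1199  0.22  ] 93.5
```

Emit:
apply_moves(
  targets=[
    {"jaw": 0.3, "tx": 0.0095, "ty": -0.002, "tz": 0.0125, "wx": 0, "wy": 0.112, "wz": 0},
    {"jaw": 0.3, "tx": 0.008, "ty": -0.002, "tz": 0.0135, "wx": 0, "wy": 0.112, "wz": 0},
    {"jaw": 0.3, "tx": 0.0065, "ty": -0.002, "tz": 0.0145, "wx": 0, "wy": 0.112, "wz": 0},
    {"jaw": 0.3, "tx": 0.005, "ty": -0.002, "tz": 0.015, "wx": 0, "wy": 0.112, "wz": 0},
    {"jaw": 0.3, "tx": 0.003, "ty": -0.002, "tz": 0.0155, "wx": 0, "wy": 0.112, "wz": 0},
    {"jaw": 0.3, "tx": 0.0015, "ty": -0.002, "tz": 0.016, "wx": 0, "wy": 0.112, "wz": 0},
    {"jaw": 0.3, "tx": -0.0005, "ty": -0.002, "tz": 0.016, "wx": 0, "wy": 0.112, "wz": 0},
    {"jaw": 0.3, "tx": -0.002, "ty": -0.002, "tz": 0.0155, "wx": 0, "wy": 0.112, "wz": 0},
    {"jaw": 0.3, "tx": -0.004, "ty": -0.002, "tz": 0.0155, "wx": 0, "wy": 0.112, "wz": 0},
    {"jaw": 0.3, "tx": -0.0055, "ty": -0.002, "tz": 0.015, "wx": 0, "wy": 0.112, "wz": 0},
    {"jaw": 0.3, "tx": -0.007, "ty": -0.002, "tz": 0.014, "wx": 0, "wy": 0.112, "wz": 0},
    {"jaw": 0.3, "tx": -0.0085, "ty": -0.002, "tz": 0.013, "wx": 0, "wy": 0.112, "wz": 0},
    {"jaw": 0.3, "tx": -0.01, "ty": -0.002, "tz": 0.012, "wx": 0, "wy": 0.112, "wz": 0},
    {"jaw": 0.3, "tx": -0.005, "ty": 0, "tz": 0.006, "wx": 0, "wy": 0.08, "wz": 0},
  ],
)

```text
time_s: 18.8
tool_pos: [0.4494, -0.1144, 0.2289]
tcp_rot: [-1.21, -1.238, 1.223]
wrist_force: [0.1, 0.4, 0.2]
grip_width: 0.0597
```

```bash
python3 - <<'E'
from plan import *
from ov import ov
p,M=state()
pp,d=snap("top","top6"); ov(pp,"top",(185,140,285,215),8,RO[0],RO[1],YAW,.117,"t6.png",ang=2.05)
P=cloud("top",d)
hsv=cv2.cvtColor(pp,cv2.COLOR_RGB2HSV)
m=((hsv[...,0]<6)|(hsv[...,0]>174))&(hsv[...,1]>170)&(hsv[...,2]>70)
m[:140]=0;m[215:]=0;m[:,:185]=0;m[:,285:]=0
n,l,st,ce=cv2.connectedComponentsWithStats(m.astype(np.uint8))
for k in range(1,n):
    if st[k,4]>8:
        print(st[k],ce[k],"medz",np.median(P[...,2][l==k]), onz("top",[ce[k]],.125)[0],onz("top",[ce[k]],.086)[0])
E
```

```text
t 18.80 pos [ 0.4494 -0.1144  0.2289] jawyaw 91.4 yaxis [ 0.015 -0.003 -1.   ] F [0.1 0.4 0.2] w 0.0597 j [-0.25  0.13 -0.16  1.26  0.   -0.28]
[215 158   8   5  28] [218.78571429 159.71428571] medz 0.13623208591804925 [0.62099752 0.15127598 0.125     ] [0.62593496 0.15541231 0.086     ]
[245 169   4  15  56] [246.44642857 176.19642857] medz 0.08631029931315659 [0.5690039  0.05954058 0.125     ] [0.57252336 0.06117508 0.086     ]
```

View pics/t6.png

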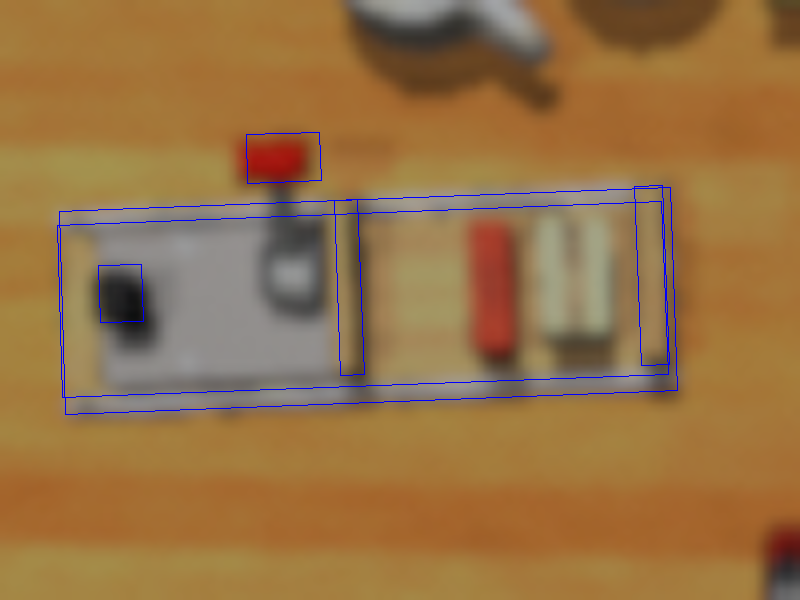

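```bash
python3 - <<'E'
from plan import *
p,M=state()
rows(p,M,[.6205,.1508,.20],93.5,12,.3)
E
```

```text
t 18.85 pos [ 0.4489 -0.1147  0.2289] jawyaw 91.1 yaxis [ 0.015 -0.003 -1.   ] F [ 1.1 -0.8  0.8] w 0.0600 j [-0.25  0.13 -0.17  1.26  0.   -0.27]
{"jaw":0.3,"tx":0.0218,"ty":0.0026,"tz":-0.0147,"wx":0.0012,"wy":-0.0034,"wz":-0.0003},
{"jaw":0.3,"tx":0.0218,"ty":0.0025,"tz":-0.0148,"wx":0.0012,"wy":-0.0034,"wz":-0.0003},
{"jaw":0.3,"tx":0.0217,"ty":0.0025,"tz":-0.0149,"wx":0.0012,"wy":-0.0034,"wz":-0.0003},
{"jaw":0.3,"tx":0.0217,"ty":0.0025,"tz":-0.0149,"wx":0.0012,"wy":-0.0034,"wz":-0.0003},
{"jaw":0.3,"tx":0.0216,"ty":0.0025,"tz":-0.015,"wx":0.0012,"wy":-0.0034,"wz":-0.0003},
{"jaw":0.3,"tx":0.0216,"ty":0.0025,"tz":-0.0151,"wx":0.0012,"wy":-0.0034,"wz":-0.0003},
{"jaw":0.3,"tx":0.0215,"ty":0.0025,"tz":-0.0152,"wx":0.0012,"wy":-0.0034,"wz":-0.0003},
{"jaw":0.3,"tx":0.0215,"ty":0.0025,"tz":-0.0152,"wx":0.0012,"wy":-0.0034,"wz":-0.0003},
{"jaw":0.3,"tx":0.0214,"ty":0.0025,"tz":-0.0153,"wx":0.0012,"wy":-0.0034,"wz":-0.0003},
{"jaw":0.3,"tx":0.0214,"ty":0.0025,"tz":-0.0154,"wx":0.0012,"wy":-0.0034,"wz":-0.0003},
{"jaw":0.3,"tx":0.0213,"ty":0.0024,"tz":-0.0155,"wx":0.0012,"wy":-0.0034,"wz":-0.0003},
{"jaw":0.3,"tx":0.0213,"ty":0.0024,"tz":-0.0155,"wx":0.0012,"wy":-0.0034,"wz":-0.0003},
end [0.6206 0.1506 0.2   ] 93.5
```

Emit:
apply_moves(
  targets=[
    {"jaw": 0.3, "tx": 0.022, "ty": 0.002, "tz": -0.015, "wx": 0.001, "wy": -0.004, "wz": 0},
    {"jaw": 0.3, "tx": 0.022, "ty": 0.002, "tz": -0.015, "wx": 0.001, "wy": -0.004, "wz": 0},
    {"jaw": 0.3, "tx": 0.022, "ty": 0.002, "tz": -0.015, "wx": 0.001, "wy": -0.004, "wz": 0},
    {"jaw": 0.3, "tx": 0.022, "ty": 0.002, "tz": -0.015, "wx": 0.001, "wy": -0.004, "wz": 0},
    {"jaw": 0.3, "tx": 0.022, "ty": 0.002, "tz": -0.015, "wx": 0.001, "wy": -0.004, "wz": 0},
    {"jaw": 0.3, "tx": 0.022, "ty": 0.002, "tz": -0.015, "wx": 0.001, "wy": -0.004, "wz": 0},
    {"jaw": 0.3, "tx": 0.022, "ty": 0.002, "tz": -0.015, "wx": 0.001, "wy": -0.004, "wz": 0},
    {"jaw": 0.3, "tx": 0.022, "ty": 0.002, "tz": -0.015, "wx": 0.001, "wy": -0.004, "wz": 0},
    {"jaw": 0.3, "tx": 0.021, "ty": 0.002, "tz": -0.015, "wx": 0.001, "wy": -0.004, "wz": 0},
    {"jaw": 0.3, "tx": 0.02, "ty": 0.002, "tz": -0.015, "wx": 0.001, "wy": -0.004, "wz": 0},
    {"jaw": 0.3, "tx": 0.012, "ty": 0.002, "tz": -0.01, "wx": 0.001, "wy": 0, "wz": 0},
    {"jaw": 0.3, "tx": 0.004, "ty": 0.002, "tz": -0.003, "wx": 0, "wy": 0, "wz": 0},
  ],
)

```text
time_s: 19.85
tool_pos: [0.609, 0.1405, 0.208]
tcp_rot: [-1.179, -1.279, 1.27]
wrist_force: [0.6, 0.4, -0.1]
grip_width: 0.0597
```

```bash
python3 - <<'E'
from plan import *
p,M=state()
rows(p,M,[.6205,.1508,.18],93.5,3,.3)
E
```

```text
t 19.85 pos [0.609  0.1405 0.208 ] jawyaw 94.9 yaxis [ 0.012 -0.003 -1.   ] F [ 0.6  0.4 -0.1] w 0.0597 j [ 0.23  0.48  0.26  1.34 -0.01  0.14]
{"jaw":0.3,"tx":0.0031,"ty":0.0094,"tz":-0.004,"wx":0.0037,"wy":0.0082,"wz":-0.0014},
{"jaw":0.3,"tx":0.0032,"ty":0.0094,"tz":-0.004,"wx":0.0037,"wy":0.0082,"wz":-0.0014},
{"jaw":0.3,"tx":0.0032,"ty":0.0093,"tz":-0.004,"wx":0.0037,"wy":0.0082,"wz":-0.0014},
end [0.6205 0.1508 0.18  ] 93.5
```

Emit:
apply_moves(
  targets=[
    {"jaw": 0.3, "tx": 0.004, "ty": 0.01, "tz": -0.005, "wx": 0.004, "wy": 0.01, "wz": -0.002},
    {"jaw": 0.3, "tx": 0.003, "ty": 0.01, "tz": -0.004, "wx": 0.004, "wy": 0.01, "wz": -0.002},
    {"jaw": 0.3, "tx": 0.002, "ty": 0.01, "tz": -0.002, "wx": 0.003, "wy": 0.004, "wz": 0},
    {"jaw": 0.3, "tx": 0, "ty": 0.002, "tz": 0, "wx": 0, "wy": 0, "wz": 0},
  ],
)

```text
time_s: 20.18
tool_pos: [0.6202, 0.1516, 0.1726]
tcp_rot: [-1.177, -1.255, 1.257]
wrist_force: [-0.1, -0.8, -0.3]
grip_width: 0.0597
```

```bash
python3 - <<'E'
from plan import *
p,M=state()
rows(p,M,[.6205,.1508,.119],93.5,4,.3)
E
```

```text
t 20.18 pos [0.6202 0.1516 0.1726] jawyaw 93.7 yaxis [-0.001  0.    -1.   ] F [-0.1 -0.8 -0.3] w 0.0597 j [0.24 0.52 0.24 1.29 0.   0.18]
{"jaw":0.3,"tx":-0.0002,"ty":0.0134,"tz":-0.0001,"wx":-0.0003,"wy":0.0007,"wz":0},
{"jaw":0.3,"tx":-0.0002,"ty":0.0134,"tz":-0.0001,"wx":-0.0003,"wy":0.0007,"wz":0},
{"jaw":0.3,"tx":-0.0002,"ty":0.0134,"tz":-0.0001,"wx":-0.0003,"wy":0.0007,"wz":0},
{"jaw":0.3,"tx":-0.0002,"ty":0.0134,"tz":-0.0001,"wx":-0.0003,"wy":0.0007,"wz":0},
end [0.6206 0.1509 0.119 ] 93.5
```

Emit:
apply_moves(
  targets=[
    {"jaw": 0.3, "tx": -0.0002, "ty": 0.015, "tz": 0, "wx": 0, "wy": 0, "wz": 0},
    {"jaw": 0.3, "tx": -0.0002, "ty": 0.016, "tz": 0, "wx": 0, "wy": 0, "wz": 0},
    {"jaw": 0.3, "tx": 0, "ty": 0.012, "tz": 0, "wx": 0, "wy": 0, "wz": 0},
    {"jaw": 0.3, "tx": 0, "ty": 0.006, "tz": 0, "wx": 0, "wy": 0, "wz": 0},
  ],
)

```text
time_s: 20.52
tool_pos: [0.6194, 0.1483, 0.1211]
tcp_rot: [-1.179, -1.253, 1.255]
wrist_force: [-0.0, -0.3, 0.0]
grip_width: 0.0597
```

```bash
python3 - <<'E'
from plan import *
p,M=state()
print(M.T@(np.array([.6205,.1508,.119])-p))
E
```

```text
t 20.52 pos [0.6194 0.1483 0.1211] jawyaw 93.5 yaxis [-0.001 -0.    -1.   ] F [-0.  -0.3  0. ] w 0.0597 j [0.24 0.54 0.14 1.17 0.   0.17]
[ 0.00238801  0.00209552 -0.00127162]
```

Emit:
apply_moves(
  targets=[
    {"jaw": 0.3, "tx": 0.002, "ty": 0.002, "tz": -0.001, "wx": 0, "wy": 0, "wz": 0},
    {"jaw": 1, "tx": 0, "ty": 0.001, "tz": 0, "wx": 0, "wy": 0, "wz": 0},
    {"jaw": 1, "tx": 0, "ty": 0, "tz": 0, "wx": 0, "wy": 0, "wz": 0},
    {"jaw": 1, "tx": 0, "ty": 0, "tz": 0, "wx": 0, "wy": 0, "wz": 0},
    {"jaw": 1, "tx": 0, "ty": 0, "tz": 0, "wx": 0, "wy": 0, "wz": 0},
  ],
)

```text
time_s: 20.93
tool_pos: [0.6193, 0.1489, 0.1179]
tcp_rot: [-1.178, -1.251, 1.255]
wrist_force: [-1.4, -0.2, -9.3]
grip_width: 0.029
```

```bash
python3 - <<'E'
from plan import *
p,M=state()
c,s=np.cos(YAW),np.sin(YAW); r=p-RO; print("rack",c*r[0]+s*r[1],-s*r[0]+c*r[1],r[2])
print(rack(.01,0,0))
E
```

```text
t 20.93 pos [0.6193 0.1489 0.1179] jawyaw 93.5 yaxis [-0.003 -0.001 -1.   ] F [-1.4 -0.2 -9.3] w 0.0290 j [0.24 0.54 0.14 1.17 0.   0.18]
rack 0.04595245283966537 0.025665991719150513 0.11790930397680967
[0.58498135 0.12111049 0.        ]
```

Emit:
apply_moves(
  targets=[
    {"jaw": 1, "tx": -0.006, "ty": 0, "tz": 0, "wx": 0, "wy": 0, "wz": 0},
    {"jaw": 1, "tx": -0.008, "ty": 0, "tz": 0, "wx": 0, "wy": 0, "wz": 0},
    {"jaw": 1, "tx": -0.008, "ty": 0, "tz": 0, "wx": 0, "wy": 0, "wz": 0},
    {"jaw": 1, "tx": -0.008, "ty": 0, "tz": 0, "wx": 0, "wy": 0, "wz": 0},
    {"jaw": 1, "tx": -0.007, "ty": 0, "tz": 0, "wx": 0, "wy": 0, "wz": 0},
    {"jaw": 1, "tx": -0.006, "ty": 0, "tz": 0, "wx": 0, "wy": 0, "wz": 0},
    {"jaw": 1, "tx": -0.006, "ty": 0, "tz": 0, "wx": 0, "wy": 0, "wz": 0},
  ],
)

```text
time_s: 21.52
tool_pos: [0.6227, 0.0961, 0.1181]
tcp_rot: [-1.177, -1.252, 1.255]
wrist_force: [1.7, 2.6, -6.7]
grip_width: 0.0289
```

```bash
cat > rk.py <<'E'
from plan import *
p,M=state()
c,s=np.cos(YAW),np.sin(YAW); r=p-RO; print("rack",c*r[0]+s*r[1],-s*r[0]+c*r[1],r[2])
print("gap~",(-s*r[0]+c*r[1])-.026+.119)
f=np.array(status.read_state()["wrist_force"]); print("F rack",c*f[0]+s*f[1],-s*f[0]+c*f[1],f[2])
E
python3 rk.py
```

```text
t 21.52 pos [0.6227 0.0961 0.1181] jawyaw 93.5 yaxis [-0.003  0.001 -1.   ] F [ 1.7  2.6 -6.7] w 0.0289 j [0.15 0.53 0.11 1.16 0.   0.09]
rack 0.04607653086233069 -0.027246947035795752 0.11806532858189131
gap~ 0.06575305296420425
F rack 1.8490263372698343 2.5071793457105507 -6.69296957458446
```

Fence at ~66 mm gap and moving freely (2.5 N). Approach slowly.

Emit:
apply_moves(
  targets=[
    {"jaw": 1, "tx": -0.004, "ty": 0, "tz": 0, "wx": 0, "wy": 0, "wz": 0},
    {"jaw": 1, "tx": -0.004, "ty": 0, "tz": 0, "wx": 0, "wy": 0, "wz": 0},
  ],
)

```text
time_s: 21.68
tool_pos: [0.6233, 0.0864, 0.1181]
tcp_rot: [-1.177, -1.252, 1.254]
wrist_force: [1.3, 2.8, -5.4]
grip_width: 0.0287
```

Emit:
apply_moves(
  targets=[
    {"jaw": 1, "tx": -0.003, "ty": 0, "tz": 0, "wx": 0, "wy": 0, "wz": 0},
  ],
)

```text
time_s: 21.77
tool_pos: [0.6236, 0.0829, 0.1181]
tcp_rot: [-1.178, -1.252, 1.254]
wrist_force: [-0.1, 2.4, -6.9]
grip_width: 0.0289
```

Emit:
apply_moves(
  targets=[
    {"jaw": 1, "tx": -0.002, "ty": 0, "tz": 0, "wx": 0, "wy": 0, "wz": 0},
  ],
)

```text
time_s: 21.85
tool_pos: [0.6237, 0.0805, 0.1181]
tcp_rot: [-1.178, -1.252, 1.254]
wrist_force: [1.0, 2.0, -6.5]
grip_width: 0.0289
```

```bash
python3 rk.py
```

```text
t 21.85 pos [0.6237 0.0805 0.1181] jawyaw 93.4 yaxis [-0.003  0.001 -1.   ] F [ 1.   2.  -6.5] w 0.0289 j [0.13 0.53 0.11 1.16 0.   0.07]
rack 0.046212315459003346 -0.0428969806182085 0.11811221580465892
gap~ 0.0501030193817915
F rack 1.0932608641655508 1.9446079794314814 -6.468075022627183
```

Emit:
apply_moves(
  targets=[
    {"jaw": 1, "tx": -0.0015, "ty": 0, "tz": 0, "wx": 0, "wy": 0, "wz": 0},
  ],
)

```text
time_s: 21.93
tool_pos: [0.6239, 0.0789, 0.1181]
tcp_rot: [-1.178, -1.252, 1.254]
wrist_force: [1.3, 2.7, -6.2]
grip_width: 0.0287
```

Emit:
apply_moves(
  targets=[
    {"jaw": 1, "tx": -0.0015, "ty": 0, "tz": 0, "wx": 0, "wy": 0, "wz": 0},
  ],
)

```text
time_s: 22.02
tool_pos: [0.6239, 0.0779, 0.1181]
tcp_rot: [-1.176, -1.253, 1.253]
wrist_force: [0.6, 16.0, -6.6]
grip_width: 0.0289
```

Emit:
apply_moves(
  targets=[
    {"jaw": 1, "tx": -0.001, "ty": 0, "tz": 0, "wx": 0, "wy": 0, "wz": 0},
  ],
)

```text
time_s: 22.1
tool_pos: [0.6239, 0.078, 0.1181]
tcp_rot: [-1.174, -1.254, 1.252]
wrist_force: [0.9, 12.3, -5.8]
grip_width: 0.029
```

Emit:
apply_moves(
  targets=[
    {"jaw": 1, "tx": -0.001, "ty": -0.004, "tz": 0.01, "wx": 0, "wy": 0, "wz": 0},
    {"jaw": 1, "tx": -0.001, "ty": -0.0025, "tz": 0.0105, "wx": 0, "wy": 0, "wz": 0},
    {"jaw": 1, "tx": -0.001, "ty": -0.0015, "tz": 0.0105, "wx": 0, "wy": 0, "wz": 0},
  ],
)

```text
time_s: 22.35
tool_pos: [0.5956, 0.0761, 0.1261]
tcp_rot: [-1.172, -1.262, 1.248]
wrist_force: [5.6, 8.0, -12.3]
grip_width: 0.0288
```

```bash
cat > lv2.py <<'E'
exec(open("rk.py").read())
R0=np.array([.0462,.1181]); k0=np.array([.01-.085*np.cos(2.0),.05+.085*np.sin(2.0)])
q=np.array([c*r[0]+s*r[1],r[2]])-R0+k0-[.01,.05]; th=np.arctan2(q[1],-q[0]); print("theta",th,"r",np.hypot(*q))
E
python3 lv2.py
```

```text
t 22.35 pos [0.5956 0.0761 0.1261] jawyaw 93.7 yaxis [ 0.001  0.009 -1.   ] F [  5.6   8.  -12.3] w 0.0288 j [0.12 0.46 0.02 1.13 0.01 0.06]
rack 0.017813409880288112 -0.04558410126596328 0.12614975052282923
gap~ 0.04741589873403672
F rack 6.096479024744644 7.646883605588465 -12.335860447605604
theta 1.652473696540401 r 0.08562548511406237
```

Emit:
apply_moves(
  targets=[
    {"jaw": 1, "tx": -0.001, "ty": 0, "tz": 0.0108, "wx": 0, "wy": 0, "wz": 0},
    {"jaw": 1, "tx": -0.001, "ty": 0.001, "tz": 0.0108, "wx": 0, "wy": 0, "wz": 0},
    {"jaw": 1, "tx": -0.001, "ty": 0.0025, "tz": 0.0105, "wx": 0, "wy": 0, "wz": 0},
    {"jaw": 1, "tx": -0.001, "ty": 0.004, "tz": 0.01, "wx": 0, "wy": 0, "wz": 0},
  ],
)

```text
time_s: 22.68
tool_pos: [0.5579, 0.0734, 0.1222]
tcp_rot: [-1.176, -1.278, 1.24]
wrist_force: [5.1, 7.5, 6.1]
grip_width: 0.0286
```

```bash
python3 lv2.py
```

```text
t 22.68 pos [0.5579 0.0734 0.1222] jawyaw 93.9 yaxis [ 0.015  0.016 -1.   ] F [5.1 7.5 6.1] w 0.0286 j [ 0.12  0.37 -0.12  1.06  0.01  0.06]
rack -0.019914317387107337 -0.045927058745358414 0.12223330207010989
gap~ 0.04707294125464158
F rack 5.5344275476292175 7.166258486089026 6.099570635220953
theta 1.2097880211062555 r 0.08703367407794131
```

Emit:
apply_moves(
  targets=[
    {"jaw": 1, "tx": -0.0007, "ty": 0.005, "tz": 0.0098, "wx": 0, "wy": 0, "wz": 0},
    {"jaw": 1, "tx": -0.0005, "ty": 0.006, "tz": 0.009, "wx": 0, "wy": 0, "wz": 0},
    {"jaw": 1, "tx": -0.0005, "ty": 0.007, "tz": 0.0083, "wx": 0, "wy": 0, "wz": 0},
    {"jaw": 1, "tx": -0.0005, "ty": 0.008, "tz": 0.0073, "wx": 0, "wy": 0, "wz": 0},
  ],
)

```text
time_s: 23.02
tool_pos: [0.5295, 0.0717, 0.1033]
tcp_rot: [-1.186, -1.296, 1.229]
wrist_force: [-8.2, 5.6, 21.3]
grip_width: 0.0286
```

```bash
python3 lv2.py
```

```text
t 23.02 pos [0.5295 0.0717 0.1033] jawyaw 94.0 yaxis [ 0.034  0.021 -0.999] F [-8.2  5.6 21.3] w 0.0286 j [ 0.13  0.32 -0.25  0.97  0.02  0.06]
rack -0.048344149171852396 -0.04592448423833693 0.10334828723693638
gap~ 0.047075515761663064
F rack -7.886854798724201 6.044646242069054 21.32117210442131
theta 0.8130543580963743 r 0.08609505708114625
```

Emit:
apply_moves(
  targets=[
    {"jaw": 1, "tx": 0, "ty": 0.008, "tz": 0.0075, "wx": 0, "wy": 0, "wz": 0},
    {"jaw": 1, "tx": 0, "ty": 0.009, "tz": 0.0065, "wx": 0, "wy": 0, "wz": 0},
    {"jaw": 1, "tx": 0, "ty": 0.0095, "tz": 0.0053, "wx": 0, "wy": 0, "wz": 0},
  ],
)

```text
time_s: 23.27
tool_pos: [0.5142, 0.0708, 0.0812]
tcp_rot: [-1.196, -1.304, 1.224]
wrist_force: [-1.6, 2.8, 12.0]
grip_width: 0.0285
```

```bash
python3 lv2.py
```

```text
t 23.27 pos [0.5142 0.0708 0.0812] jawyaw 94.0 yaxis [ 0.046  0.02  -0.999] F [-1.6  2.8 12. ] w 0.0285 j [ 0.13  0.3  -0.34  0.89  0.01  0.06]
rack -0.06368157156546884 -0.04587229270530337 0.08115614013836202
gap~ 0.04712770729469662
F rack -1.455206165336791 2.9013519382932382 11.972729023593427
theta 0.4962912797708874 r 0.08473156603240947
```

Continue to the locked stop in smaller steps.

Emit:
apply_moves(
  targets=[
    {"jaw": 1, "tx": 0, "ty": 0.0095, "tz": 0.004, "wx": 0, "wy": 0, "wz": 0},
    {"jaw": 1, "tx": 0, "ty": 0.009, "tz": 0.0025, "wx": 0, "wy": 0, "wz": 0},
  ],
)

```text
time_s: 23.43
tool_pos: [0.5102, 0.0704, 0.0649]
tcp_rot: [-1.201, -1.308, 1.222]
wrist_force: [-5.4, -4.9, 12.6]
grip_width: 0.0287
```

Emit:
apply_moves(
  targets=[
    {"jaw": 1, "tx": 0, "ty": 0.004, "tz": 0.001, "wx": 0, "wy": 0, "wz": 0},
  ],
)

```text
time_s: 23.52
tool_pos: [0.5102, 0.0702, 0.0615]
tcp_rot: [-1.204, -1.31, 1.221]
wrist_force: [-13.5, -1.2, 18.2]
grip_width: 0.0288
```

```bash
python3 lv2.py
```

```text
t 23.52 pos [0.5102 0.0702 0.0615] jawyaw 94.0 yaxis [ 0.055  0.018 -0.998] F [-13.5  -1.2  18.2] w 0.0288 j [ 0.13  0.3  -0.39  0.82  0.01  0.06]
rack -0.06779561668910261 -0.046239413321248174 0.061460487699793336
gap~ 0.046760586678751825
F rack -13.527045723548538 -0.3311827085309844 18.24788313469348
theta 0.25685344364681933 r 0.08128992378089393
```

Emit:
apply_moves(
  targets=[
    {"jaw": 1, "tx": 0, "ty": 0.004, "tz": 0.002, "wx": 0, "wy": 0, "wz": 0},
  ],
)

```text
time_s: 23.6
tool_pos: [0.5098, 0.0705, 0.0586]
tcp_rot: [-1.206, -1.313, 1.219]
wrist_force: [15.4, -7.9, 2.9]
grip_width: 0.0287
```

Emit:
apply_moves(
  targets=[
    {"jaw": 1, "tx": 0, "ty": 0.003, "tz": 0.001, "wx": 0, "wy": 0, "wz": 0},
  ],
)

```text
time_s: 23.68
tool_pos: [0.5101, 0.0706, 0.0568]
tcp_rot: [-1.209, -1.315, 1.218]
wrist_force: [1.2, 6.9, 9.0]
grip_width: 0.0286
```

```bash
python3 lv2.py
```

```text
t 23.68 pos [0.5101 0.0706 0.0568] jawyaw 94.0 yaxis [ 0.062  0.019 -0.998] F [1.2 6.9 9. ] w 0.0286 j [ 0.13  0.3  -0.4   0.8   0.01  0.06]
rack -0.06779837329077228 -0.04587750833226473 0.056750369438822376
gap~ 0.04712249166773527
F rack 1.580329358117517 6.853020301107662 9.031944269201643
theta 0.2000292377675546 r 0.08022552752782007
```

Emit:
apply_moves(
  targets=[
    {"jaw": 1, "tx": 0, "ty": 0.003, "tz": 0, "wx": 0, "wy": 0, "wz": 0},
  ],
)

```text
time_s: 23.77
tool_pos: [0.5105, 0.0703, 0.0547]
tcp_rot: [-1.21, -1.315, 1.218]
wrist_force: [-22.6, -6.8, 18.6]
grip_width: 0.0287
```

Emit:
apply_moves(
  targets=[
    {"jaw": 1, "tx": 0, "ty": 0.003, "tz": 0, "wx": 0, "wy": 0, "wz": 0},
  ],
)

```text
time_s: 23.85
tool_pos: [0.5105, 0.0707, 0.0526]
tcp_rot: [-1.21, -1.317, 1.218]
wrist_force: [-19.3, 1.5, 17.4]
grip_width: 0.0287
```

Emit:
apply_moves(
  targets=[
    {"jaw": 0.3, "tx": 0, "ty": 0.001, "tz": 0, "wx": 0, "wy": 0, "wz": 0},
    {"jaw": 0.3, "tx": 0, "ty": 0, "tz": 0, "wx": 0, "wy": 0, "wz": 0},
    {"jaw": 0.3, "tx": 0, "ty": 0, "tz": 0, "wx": 0, "wy": 0, "wz": 0},
    {"jaw": 0.3, "tx": 0, "ty": -0.02, "tz": 0, "wx": 0, "wy": 0, "wz": 0},
    {"jaw": 0.3, "tx": 0, "ty": -0.03, "tz": 0, "wx": 0, "wy": 0, "wz": 0},
    {"jaw": 0.3, "tx": 0, "ty": -0.03, "tz": 0, "wx": 0, "wy": 0, "wz": -0.03},
    {"jaw": 0.3, "tx": 0, "ty": -0.03, "tz": 0, "wx": 0, "wy": 0, "wz": -0.03},
    {"jaw": 0.3, "tx": -0.02, "ty": 0, "tz": 0.01, "wx": 0, "wy": 0, "wz": 0},
    {"jaw": 0.3, "tx": -0.03, "ty": 0, "tz": 0.01, "wx": 0, "wy": 0, "wz": 0},
    {"jaw": 0.3, "tx": -0.03, "ty": 0, "tz": 0.01, "wx": 0, "wy": 0, "wz": 0},
    {"jaw": 0.3, "tx": -0.03, "ty": 0, "tz": 0.01, "wx": 0, "wy": 0, "wz": 0},
    {"jaw": 0.3, "tx": -0.03, "ty": 0, "tz": 0.01, "wx": 0, "wy": 0, "wz": 0},
    {"jaw": 0.3, "tx": -0.03, "ty": 0, "tz": 0, "wx": 0, "wy": 0, "wz": 0},
    {"jaw": 0.6, "tx": -0.02, "ty": 0, "tz": 0, "wx": 0, "wy": 0, "wz": 0},
    {"jaw": 1, "tx": 0, "ty": 0, "tz": 0, "wx": 0, "wy": 0, "wz": 0},
  ],
)

```text
time_s: 25.1
tool_pos: [0.4692, -0.1331, 0.1547]
tcp_rot: [-1.17, -1.354, 1.175]
wrist_force: [-0.2, 0.7, 0.2]
grip_width: 0.0363
```

```bash
cat > look.py <<'E'
import sys
from plan import *
from ov import ov
tag=sys.argv[1]; g=float(sys.argv[2])
p,M=state()
pp,d=snap("top","top"+tag); ov(pp,"top",(185,140,285,215),8,RO[0],RO[1],YAW,g,f"t{tag}.png",ang=.21)
P=cloud("top",d)
hsv=cv2.cvtColor(pp,cv2.COLOR_RGB2HSV)
m=((hsv[...,0]<6)|(hsv[...,0]>174))&(hsv[...,1]>170)&(hsv[...,2]>70)
m[:140]=0;m[215:]=0;m[:,:185]=0;m[:,285:]=0
n,l,st,ce=cv2.connectedComponentsWithStats(m.astype(np.uint8))
for k in range(1,n):
    if st[k,4]>8: print(st[k],ce[k],"z",np.median(P[...,2][l==k]).round(4),np.sort(P[...,2][l==k])[-8:].round(3), onz("top",[ce[k]],.078)[0])
pp,d=snap("scene","sc"+tag); crop(pp,200,110,330,210,6,f"s{tag}.png")
E
python3 look.py 7 .05
```

```text
t 25.10 pos [ 0.4692 -0.1331  0.1547] jawyaw 94.6 yaxis [ 0.07   0.076 -0.995] F [-0.2  0.7  0.2] w 0.0363 j [-0.34  0.18 -0.29  1.05  0.1  -0.41]
[252 168   4  16  42] [252.95238095 176.4047619 ] z 0.0863 [0.089 0.089 0.09  0.09  0.09  0.091 0.094 0.096] [0.57303497 0.03956598 0.078     ]
[240 193   8   5  28] [243.42857143 195.39285714] z 0.0865 [0.089 0.089 0.089 0.089 0.09  0.09  0.091 1.555] [0.50825108 0.07008935 0.078     ]
[281 207   4   8  25] [282.92 210.44] z 0.0164 [0.018 0.019 0.019 0.019 0.02  0.021 0.023 0.024] [ 0.46066459 -0.06380246  0.078     ]
```

View pics/t7.png

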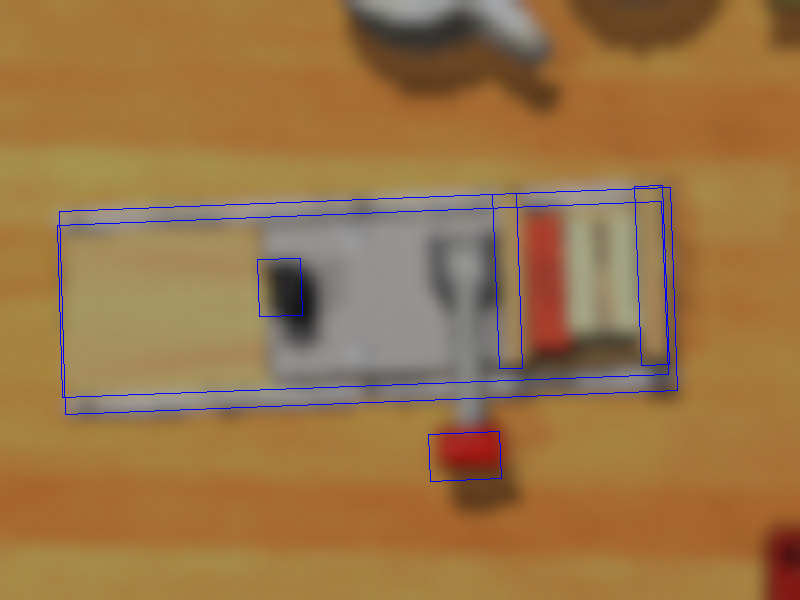

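View pics/s7.png

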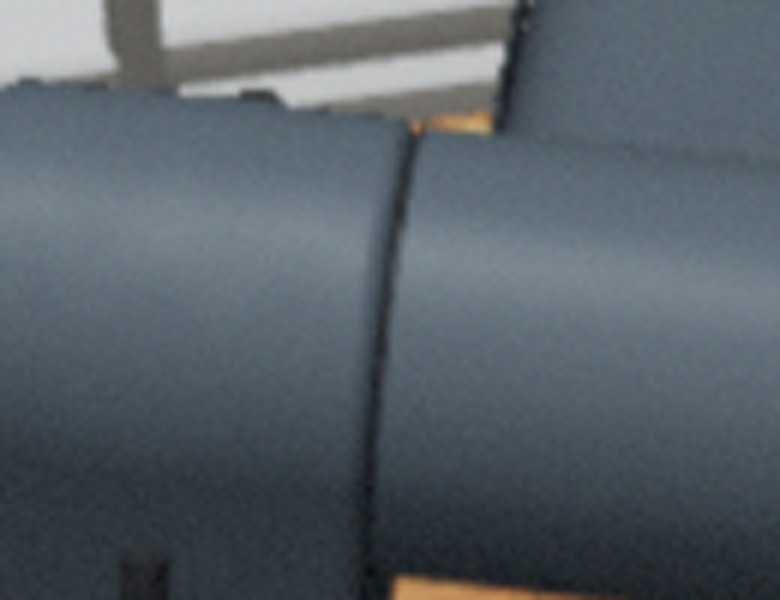

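```bash
python3 - <<'E'
from plan import *
d0=np.load("top0.npz"); P=cloud("top",d0["d"]); 
hsv=cv2.cvtColor(d0["p"],cv2.COLOR_RGB2HSV)
m=((hsv[...,0]<6)|(hsv[...,0]>174))&(hsv[...,1]>170)&(hsv[...,2]>70)
m[:185]=0;m[205:]=0;m[:,:235]=0;m[:,260:]=0
print(m.sum(),np.median(P[...,2][m]),[a.mean() for a in np.where(m)])
d1=np.load("top7.npz"); print(onz("top",[[243.43,195.39]],.087))
p,M=state()
rows(p,M,[.507,.0695,.14],93.5,12,1)
E
```

```text
29 0.07880450521698235 [np.float64(196.13793103448276), np.float64(247.0344827586207)]
[[0.50784459 0.06965534 0.087     ]]
t 25.20 pos [ 0.4692 -0.1306  0.1548] jawyaw 94.7 yaxis [ 0.07   0.077 -0.995] F [ 0.2  0.7 -0.5] w 0.0220 j [-0.33  0.18 -0.29  1.05  0.1  -0.41]
{"jaw":1,"tx":0.0162,"ty":0.0027,"tz":-0.0043,"wx":0.0063,"wy":0.0015,"wz":0.006},
{"jaw":1,"tx":0.0163,"ty":0.0026,"tz":-0.0043,"wx":0.0063,"wy":0.0015,"wz":0.006},
{"jaw":1,"tx":0.0163,"ty":0.0025,"tz":-0.0043,"wx":0.0063,"wy":0.0015,"wz":0.006},
{"jaw":1,"tx":0.0163,"ty":0.0024,"tz":-0.0043,"wx":0.0063,"wy":0.0015,"wz":0.006},
{"jaw":1,"tx":0.0163,"ty":0.0022,"tz":-0.0043,"wx":0.0063,"wy":0.0015,"wz":0.006},
{"jaw":1,"tx":0.0163,"ty":0.0021,"tz":-0.0043,"wx":0.0063,"wy":0.0015,"wz":0.006},
{"jaw":1,"tx":0.0164,"ty":0.002,"tz":-0.0042,"wx":0.0063,"wy":0.0015,"wz":0.006},
{"jaw":1,"tx":0.0164,"ty":0.0019,"tz":-0.0042,"wx":0.0063,"wy":0.0015,"wz":0.006},
{"jaw":1,"tx":0.0164,"ty":0.0017,"tz":-0.0042,"wx":0.0063,"wy":0.0015,"wz":0.006},
{"jaw":1,"tx":0.0164,"ty":0.0016,"tz":-0.0042,"wx":0.0063,"wy":0.0015,"wz":0.006},
{"jaw":1,"tx":0.0164,"ty":0.0015,"tz":-0.0042,"wx":0.0063,"wy":0.0015,"wz":0.006},
{"jaw":1,"tx":0.0164,"ty":0.0014,"tz":-0.0042,"wx":0.0063,"wy":0.0015,"wz":0.006},
end [0.5071 0.0695 0.14  ] 93.5
```

Emit:
apply_moves(
  targets=[
    {"jaw": 1, "tx": 0.016, "ty": 0.002, "tz": -0.004, "wx": 0.007, "wy": 0.002, "wz": 0.007},
    {"jaw": 1, "tx": 0.016, "ty": 0.002, "tz": -0.004, "wx": 0.007, "wy": 0.002, "wz": 0.007},
    {"jaw": 1, "tx": 0.016, "ty": 0.002, "tz": -0.004, "wx": 0.007, "wy": 0.002, "wz": 0.007},
    {"jaw": 1, "tx": 0.016, "ty": 0.002, "tz": -0.004, "wx": 0.007, "wy": 0.002, "wz": 0.007},
    {"jaw": 1, "tx": 0.016, "ty": 0.002, "tz": -0.004, "wx": 0.007, "wy": 0.002, "wz": 0.007},
    {"jaw": 1, "tx": 0.016, "ty": 0.002, "tz": -0.004, "wx": 0.007, "wy": 0.002, "wz": 0.007},
    {"jaw": 1, "tx": 0.016, "ty": 0.002, "tz": -0.004, "wx": 0.007, "wy": 0.002, "wz": 0.007},
    {"jaw": 1, "tx": 0.016, "ty": 0.002, "tz": -0.004, "wx": 0.007, "wy": 0.002, "wz": 0.007},
    {"jaw": 1, "tx": 0.016, "ty": 0.002, "tz": -0.004, "wx": 0.006, "wy": 0, "wz": 0.006},
    {"jaw": 1, "tx": 0.016, "ty": 0.002, "tz": -0.004, "wx": 0.006, "wy": 0, "wz": 0.006},
    {"jaw": 1, "tx": 0.012, "ty": 0.001, "tz": -0.004, "wx": 0, "wy": 0, "wz": 0},
    {"jaw": 1, "tx": 0.005, "ty": 0.001, "tz": -0.002, "wx": 0, "wy": 0, "wz": 0},
  ],
)

```text
time_s: 26.2
tool_pos: [0.503, 0.0694, 0.1435]
tcp_rot: [-1.181, -1.269, 1.256]
wrist_force: [-0.7, -0.0, -0.2]
grip_width: 0.0
```

```bash
python3 - <<'E'
from plan import *
p,M=state()
rows(p,M,[.5065,.0695,.105],93.5,4,1)
E
```

```text
t 26.20 pos [0.503  0.0694 0.1435] jawyaw 94.1 yaxis [ 0.009  0.002 -1.   ] F [-0.7 -0.  -0.2] w 0.0000 j [ 0.14  0.26 -0.22  1.08  0.    0.07]
{"jaw":1,"tx":-0,"ty":0.0096,"tz":-0.0008,"wx":0.0023,"wy":0.0025,"wz":0.0002},
{"jaw":1,"tx":-0,"ty":0.0096,"tz":-0.0008,"wx":0.0023,"wy":0.0025,"wz":0.0002},
{"jaw":1,"tx":-0,"ty":0.0096,"tz":-0.0008,"wx":0.0023,"wy":0.0025,"wz":0.0002},
{"jaw":1,"tx":-0,"ty":0.0096,"tz":-0.0009,"wx":0.0023,"wy":0.0025,"wz":0.0002},
end [0.5065 0.0697 0.1051] 93.5
```

Emit:
apply_moves(
  targets=[
    {"jaw": 1, "tx": 0, "ty": 0.011, "tz": -0.001, "wx": 0.003, "wy": 0.004, "wz": 0},
    {"jaw": 1, "tx": 0, "ty": 0.011, "tz": -0.001, "wx": 0.003, "wy": 0.003, "wz": 0},
    {"jaw": 1, "tx": 0, "ty": 0.009, "tz": -0.001, "wx": 0.002, "wy": 0.002, "wz": 0},
    {"jaw": 1, "tx": 0, "ty": 0.004, "tz": 0, "wx": 0, "wy": 0, "wz": 0},
  ],
)

```text
time_s: 26.53
tool_pos: [0.5061, 0.0716, 0.1059]
tcp_rot: [-1.178, -1.259, 1.255]
wrist_force: [-0.6, 0.1, 1.0]
grip_width: -0.0003
```

```bash
python3 - <<'E'
from plan import *
p,M=state()
E
```

```text
t 26.53 pos [0.5061 0.0716 0.1059] jawyaw 93.7 yaxis [ 0.002  0.001 -1.   ] F [-0.6  0.1  1. ] w -0.0003 j [ 0.14  0.3  -0.27  1.    0.    0.07]
```

Emit:
apply_moves(
  targets=[
    {"jaw": 1, "tx": 0, "ty": 0.004, "tz": 0, "wx": 0, "wy": 0, "wz": 0},
    {"jaw": 1, "tx": 0, "ty": 0.004, "tz": 0, "wx": 0, "wy": 0, "wz": 0},
  ],
)

```text
time_s: 26.7
tool_pos: [0.5053, 0.0704, 0.096]
tcp_rot: [-1.178, -1.256, 1.255]
wrist_force: [0.5, -1.0, -0.2]
grip_width: -0.0
```

Emit:
apply_moves(
  targets=[
    {"jaw": 1, "tx": 0, "ty": 0.004, "tz": 0, "wx": 0, "wy": 0, "wz": 0},
  ],
)

```text
time_s: 26.78
tool_pos: [0.5051, 0.0699, 0.0915]
tcp_rot: [-1.178, -1.255, 1.255]
wrist_force: [-2.2, 0.6, 2.8]
grip_width: 0.0
```

Emit:
apply_moves(
  targets=[
    {"jaw": 1, "tx": 0, "ty": 0.003, "tz": 0, "wx": 0, "wy": 0, "wz": 0},
  ],
)

```text
time_s: 26.87
tool_pos: [0.5048, 0.0696, 0.088]
tcp_rot: [-1.178, -1.255, 1.255]
wrist_force: [-2.1, -0.0, 2.6]
grip_width: -0.0
```

Emit:
apply_moves(
  targets=[
    {"jaw": 1, "tx": 0, "ty": 0.003, "tz": 0, "wx": 0, "wy": 0, "wz": 0},
  ],
)

```text
time_s: 26.95
tool_pos: [0.5047, 0.0694, 0.0849]
tcp_rot: [-1.178, -1.254, 1.254]
wrist_force: [-7.9, -0.5, 22.2]
grip_width: 0.0001
```

Emit:
apply_moves(
  targets=[
    {"jaw": 1, "tx": 0, "ty": 0.001, "tz": 0, "wx": 0, "wy": 0, "wz": 0},
  ],
)

```text
time_s: 27.03
tool_pos: [0.5047, 0.0694, 0.0844]
tcp_rot: [-1.178, -1.255, 1.254]
wrist_force: [-11.9, 0.1, 32.8]
grip_width: -0.0002
```

Emit:
apply_moves(
  targets=[
    {"jaw": 1, "tx": 0, "ty": -0.01, "tz": 0, "wx": 0, "wy": 0, "wz": 0},
    {"jaw": 1, "tx": 0, "ty": -0.03, "tz": 0, "wx": 0, "wy": 0, "wz": 0},
    {"jaw": 1, "tx": 0, "ty": -0.03, "tz": 0, "wx": 0, "wy": 0, "wz": 0},
    {"jaw": 1, "tx": -0.02, "ty": -0.02, "tz": 0.01, "wx": 0, "wy": 0, "wz": 0},
    {"jaw": 1, "tx": -0.03, "ty": 0, "tz": 0.01, "wx": 0, "wy": 0, "wz": 0},
    {"jaw": 1, "tx": -0.03, "ty": 0, "tz": 0.01, "wx": 0, "wy": 0, "wz": 0},
    {"jaw": 1, "tx": -0.03, "ty": 0, "tz": 0.01, "wx": 0, "wy": 0, "wz": 0},
    {"jaw": 1, "tx": -0.03, "ty": 0, "tz": 0.01, "wx": 0, "wy": 0, "wz": 0},
    {"jaw": 1, "tx": -0.03, "ty": 0, "tz": 0, "wx": 0, "wy": 0, "wz": 0},
    {"jaw": 1, "tx": -0.02, "ty": 0, "tz": 0, "wx": 0, "wy": 0, "wz": 0},
    {"jaw": 1, "tx": -0.01, "ty": 0, "tz": 0, "wx": 0, "wy": 0, "wz": 0},
    {"jaw": 1, "tx": 0, "ty": 0, "tz": 0, "wx": 0, "wy": 0, "wz": 0},
  ],
)

```text
time_s: 28.03
tool_pos: [0.4678, -0.1427, 0.1819]
tcp_rot: [-1.187, -1.262, 1.253]
wrist_force: [-0.1, 0.4, -1.3]
grip_width: 0.0002
```

```bash
python3 look.py 8 .05; python3 - <<'E'
from h import *
z=np.load("top8.npz"); crop(z["p"],300,120,460,270,5,"t8b.png")
for nm,uv,zt in [("tan",(260,174),.088),("green",(367,221),.082),("white",(326,171),.086)]:
    print(nm,topfit("top",z["d"],uv,zt,r=16))
E
```

```text
t 28.03 pos [ 0.4678 -0.1427  0.1819] jawyaw 93.7 yaxis [ 0.01  -0.002 -1.   ] F [-0.1  0.4 -1.3] w 0.0002 j [-0.3   0.2  -0.2   1.16  0.   -0.36]
[252 168   4  16  42] [252.95238095 176.38095238] z 0.0863 [0.09  0.09  0.091 0.091 0.092 0.093 0.093 0.097] [0.57311544 0.03956789 0.078     ]
[241 194   7   5  27] [243.85185185 196.40740741] z 0.0768 [0.079 0.08  0.08  0.08  0.08  0.081 0.081 0.082] [0.50486699 0.06858133 0.078     ]
[282 207   3   8  24] [283.  210.5] z 0.017 [0.018 0.018 0.019 0.019 0.019 0.019 0.019 0.021] [ 0.46046924 -0.06407531  0.078     ]
tan (array([0.58206961, 0.023353  ]), np.float64(1.765382211649333), array([0.06319259, 0.05631196]), 284, np.float64(0.08524952708945523))
green (array([ 0.43327804, -0.34862891]), np.float64(3.0272787933461602), array([0.06011639, 0.022691  ]), 122, np.float64(0.08195929844811811))
white (array([ 0.60463012, -0.20395412]), np.float64(-2.373372241284466), array([0.05771692, 0.03223617]), 163, np.float64(0.08655483828305674))
```

View pics/t8.png

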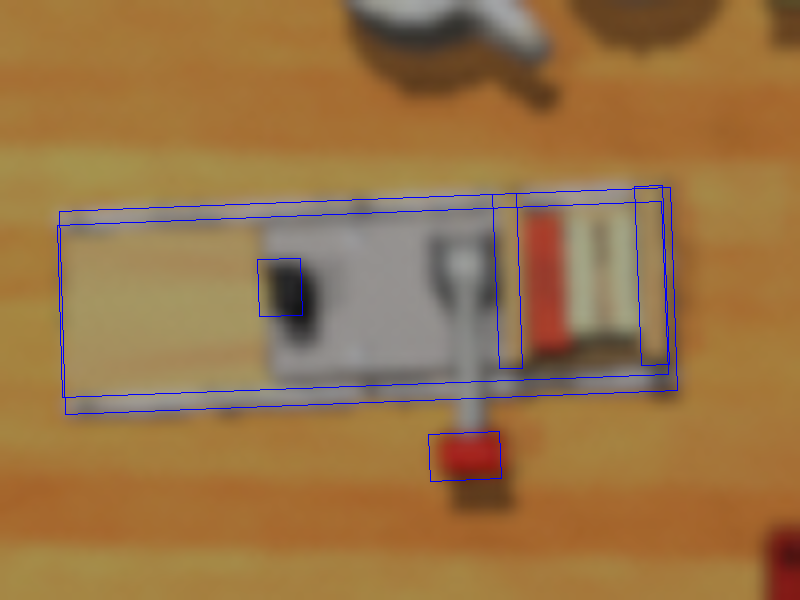

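View pics/t8b.png

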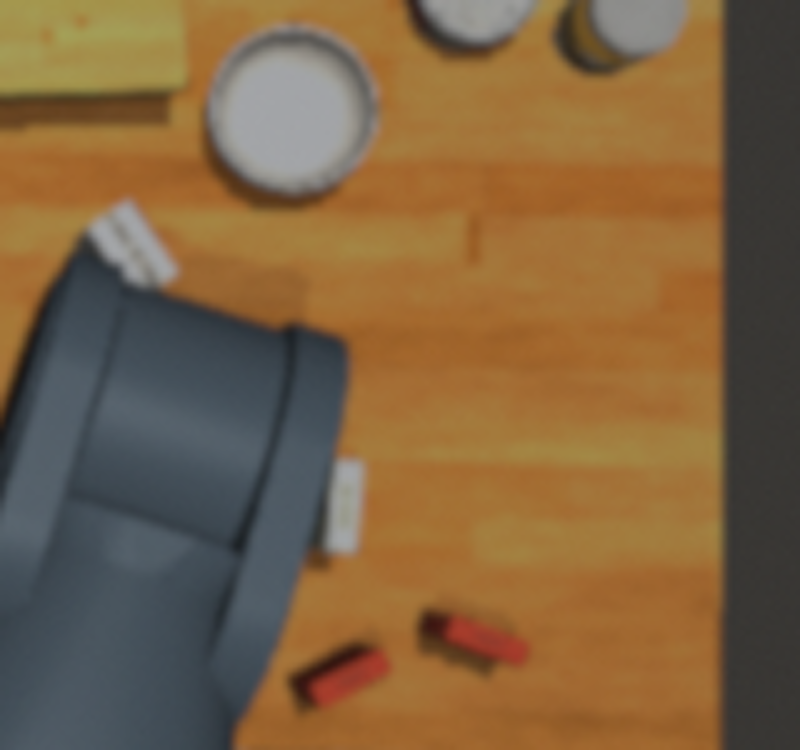

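```bash
python3 - <<'E'
from bench import ticket,status
s=status.read_state(); print(s["time_s"],s["qd"].round(3))
print(ticket.close_job())
E
```

```text
28.1333 [ 0.028 -0.004 -0.009  0.003  0.003  0.007]
the job is handed in; nothing more can be done
None
```

The job is done and handed in at 28.1 s of the 72 s allowed. Both cartons stand upright in the rack, held between the end stop and the fence, with the lever locked.

**What I did**
- I gripped the red knob by its ends and swung the lever over to about 1.8 rad, well above where the cam lets go. Holding the knob, I slid the fence open to a gap of about 118 mm.
- I stood the tan carton next to the end stop, then the leftmost red carton beside it, broad faces towards the stop and the fence.
- With the lever still free, I slid the fence up until the cartons bore on the end stop, with about 16 N at contact. I kept about 7 N on the fence while swinging the lever back down.

**Last checks**
- **Lever:** The first swing stopped about 0.1 rad short, with the knob top at 86 mm where it had read 79 mm when locked at the start. I pressed it down with closed fingers until it met its stop at 22–33 N. It then read 77 mm.
- **Cartons:** The last picture shows stop, tan, red and fence in a row, with no gap visible at about 3.4 mm per pixel. The red carton did not move while I pressed the lever home.
- **Other things:** The green carton had not moved. The visible corners of the white carton matched the first picture, but the arm covered part of it. I did not check the remaining things individually.

**What went wrong or disagreed**
- The tan carton rubbed the end stop lightly (about 8 N) on the way in, so I moved it about 1 cm towards the fence.
- It then touched down on the rack plate hard, with a brief wrist force of about 100 N against the limit of 120 N.
- The gap worked out from the knob's position was 46–47 mm, against 50 mm for the two cartons together. I put this down to my estimate of the knob's position, not to the fence.

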